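# Pack and lock the reagent transport drum

### The job

Pack the transport drum for the trip: put every white reagent cartridge block that is on the table flat on the drum's floor, lay the perforated divider disc level on the brackets above them, handle up, and put every round sample tub on the divider. Then set the black lid on the drum with its claws in the gaps between the rim's ledges, press it down against the sprung seal and, keeping it pressed, twist it clockwise as seen from above until the claws catch in the notches, without forcing it, and let go. Leave the bottles and the other things on the bench where they are.

Things in the scene. Friction and masses are not known exactly. Their poses are not given: they have to be found in the camera images.
- drum: Fixed grey open-topped round drum. Origin at the centre of its underside, on the table, z up. Inside radius 84 mm, outside 90 mm; floor 6 mm above the origin; wall top at 106 mm. A black sprung seal ring stands on the wall top, its free top at 118 mm. The drum has the same shape after each quarter turn.
- drum_bracket (a point): Drum's axis at the height of the bracket tops, 48 mm above the drum's origin. Four brackets on the inside wall at the drum's +x, +y, -x and -y, 16 mm wide, reach in to radius 70 mm: the divider lies on them, 42 mm above the drum's floor.
- drum_ledge (a point): Drum's axis, 89 mm above its origin. Outside the wall, at each quarter turn, an aluminium ledge, radius 90-100 mm, top at 99 mm. Degrees clockwise from above, from the drum's +x (likewise +y, -x, -y): gap -30 to 17 (claws go down at 0), thick ledge 17 to 36, underside at 89 mm; notch 36 to 54, underside at 93 mm; end stop 54 to 60, down to 79 mm. Locked: 45.
- seal (a joint): Sprung seal ring on the drum's rim: 0 m free (top 118 mm above the drum's origin), up to 0.012 m pressed down. About 6 N at first movement, about 13 N at full travel. It carries the lid's weight without sinking.
- lid_grip (a point): Black disc lid, 0.25 kg. The point is the centre of the upright grip bar on its top: 70 mm along the point's x, 16 mm thick (y), 30 mm tall; z up. The disc under the bar is 8 mm thick, its underside 23 mm below the point. It starts standing on its claws on the table (point 53 mm up). Set down in the gaps, it rests on the free seal, point 141 mm above the drum's origin; locked and let go, 138 mm.
- lid_toe (a point): Toe of the lid's claw at the bar's +x end. Four alike claws, 16 mm wide, in line with the lid's +x, +y, -x, -y, hang from the disc's edge (222 mm across them) to 53 mm below the bar's centre, each with an inward toe, radius 94-105 mm, 8 mm tall. From rest on the seal the toes must go at least 8 mm down (10-12 is good) to pass under the thick ledge; in the notch the seal lifts them again.
- divider_grip (a point): White perforated divider disc, diameter 160 mm, 5 mm thick, 0.12 kg, with an upright handle fin on its top: 60 mm along the point's x, 12 mm thick (y), 28 mm tall. The point is the fin's centre, 19 mm above the disc's underside. Starts flat on the table, fin up. On the drum's brackets the point is 67 mm above the drum's origin, the disc's top 53 mm.
- cart1_mid (a point): White reagent cartridge with a grey band: plain block 62 mm (x) by 38 mm (y) by 36 mm tall, 0.09 kg; the point is its centre, 18 mm up. One or two cartridges are present in a run; an absent one has no pose. Two lie side by side on the drum's floor.
- cart2_mid (a point): White reagent cartridge with a grey band: plain block 62 mm (x) by 38 mm (y) by 36 mm tall, 0.09 kg; the point is its centre, 18 mm up. One or two cartridges are present in a run; an absent one has no pose. Two lie side by side on the drum's floor.
- tub1_mid (a point): White round sample tub with a grey band, 52 mm in diameter and 36 mm tall, 0.07 kg, standing; the point is its centre, 18 mm up. One or two tubs are present in a run; an absent one has no pose. There is room for one on each side of the divider's fin, centre 38 mm from the fin's middle.
- tub2_mid (a point): White round sample tub with a grey band, 52 mm in diameter and 36 mm tall, 0.07 kg, standing; the point is its centre, 18 mm up. One or two tubs are present in a run; an absent one has no pose. There is room for one on each side of the divider's fin, centre 38 mm from the fin's middle.
- amber_a: Amber glass bottle, 66 mm diameter, 140 mm tall, standing; origin at the centre of its underside. Bystander, to be left alone.
- amber_b: Amber glass bottle, 60 mm diameter, 120 mm tall, standing; origin at the centre of its underside. Bystander, to be left alone.
- beaker: Clear beaker, 64 mm across, 70 mm tall; origin at the centre of its underside. Bystander, to be left alone.
- wipes: Blue box of wipes, 100 x 70 x 40 mm; origin at the centre of its underside. Bystander, to be left alone.
- driver: Screwdriver with a red handle lying on the table beyond the drum. Bystander, to be left alone.
- jar: Closed jar, 68 mm diameter, 80 mm tall; origin at the centre of its underside. Bystander, to be left alone.

How it is judged (in metres and radians):
On the way, in this order (a step that is already met when the one before it is completed fails the run):
1. every cartridge present lies on the drum's floor, released, before the divider goes in (horizontal distance between each of cart1_mid, cart2_mid and drum below 0.07 m and z of each of cart1_mid, cart2_mid in the frame of drum below 0.045 m and contact force between each of cart1, cart2 and the fingers below 0.05 N and linear speed of each of cart1, cart2 below 0.03 m/s and horizontal distance between divider_grip and drum above 0.1 m), for 0.2 s.
2. the divider lies level on the brackets, released, with the cartridges under it and no tub in the drum yet (horizontal distance between each of cart1_mid, cart2_mid and drum below 0.07 m and z of each of cart1_mid, cart2_mid in the frame of drum below 0.045 m and horizontal distance between divider_grip and drum below 0.012 m and z of divider_grip in the frame of drum between 0.062 and 0.0705 m and angle between divider_grip's own z axis and vertical below 0.06 rad and contact force between divider and the fingers below 0.05 N and linear speed of divider below 0.03 m/s and horizontal distance between each of tub1_mid, tub2_mid and drum above 0.1 m), for 0.2 s.
3. every tub present is on the divider inside the drum, released, the lid not yet on (horizontal distance between each of cart1_mid, cart2_mid and drum below 0.07 m and z of each of cart1_mid, cart2_mid in the frame of drum below 0.045 m and horizontal distance between divider_grip and drum below 0.012 m and z of divider_grip in the frame of drum between 0.062 and 0.0705 m and angle between divider_grip's own z axis and vertical below 0.06 rad and horizontal distance between each of tub1_mid, tub2_mid and drum below 0.075 m and z of tub1_mid in the frame of drum between 0.062 and 0.1 m and z of tub2_mid in the frame of drum between 0.062 and 0.1 m and contact force between each of tub1, tub2 and the fingers below 0.05 N and linear speed of each of tub1, tub2 below 0.03 m/s and horizontal distance between lid_grip and drum above 0.1 m), for 0.2 s.
4. the lid, set on the drum, presses the seal down by more than 7 mm (horizontal distance between lid_grip and drum below 0.01 m and angle between lid_grip's own z axis and vertical below 0.06 rad and value of joint seal above 0.007 m), for 0.05 s.
5. the lid is twisted home: turned about 45 deg and held down by its claws (horizontal distance between lid_grip and drum below 0.01 m and angle between lid_grip's own z axis and vertical below 0.06 rad and angle between the x axis of lid_grip and the x axis of drum, either way round between 0.64 and 0.93 rad and z of lid_grip in the frame of drum between 0.134 and 0.1398 m), for 0.2 s.
At the end, for the whole second after the job is handed in: Cartridges on the drum floor, divider level on its brackets within 12 mm of the middle, tubs on it; lid level and within 10 mm of centre, turned 37 to 53 deg from the drum axes, held at least 1.2 mm below its free height by the claws, released (all of step 5 and horizontal distance between each of cart1_mid, cart2_mid and drum below 0.07 m and z of each of cart1_mid, cart2_mid in the frame of drum below 0.045 m and horizontal distance between divider_grip and drum below 0.012 m and z of divider_grip in the frame of drum between 0.062 and 0.0705 m and angle between divider_grip's own z axis and vertical below 0.06 rad and horizontal distance between each of tub1_mid, tub2_mid and drum below 0.075 m and z of tub1_mid in the frame of drum between 0.062 and 0.1 m and z of tub2_mid in the frame of drum between 0.062 and 0.1 m and value of joint seal above 0.0015 m and linear speed of lid below 0.02 m/s and contact force between lid and the fingers below 0.05 N); the robot touches nothing.
It fails at once if a bystander is pushed more than 40 mm or knocked over (distance of any of amber_a, amber_b, beaker, wipes, driver, jar from where it was at the start of the episode above 0.04 m or angle between any of amber_a, amber_b, beaker, wipes, jar's own z axis and vertical above 0.6 rad).
It fails at once if the lid is forced round: its claws are driven against the ledges with over 80 N (contact force between lid and drum above 80 N and angle between the x axis of lid_grip and the x axis of drum, either way round between 0.22 and 1.35 rad and z of lid_grip in the frame of drum below 0.1425 m and horizontal distance between lid_grip and drum below 0.01 m).
Of cart1, cart2 only 1 to 2 are there at a start; the rules pass over those that are not, and their reading is None.
Of tub1, tub2 only 1 to 2 are there at a start; the rules pass over those that are not, and their reading is None.
At some moment in a run one of cart1, cart2, tub1, tub2 may be knocked a few centimetres aside while the robot is not near it.
Once in a run the grip may slacken for a moment while it holds something.
It also fails if it takes over 210 s, if anything falls off the work surface, if the arm or the gripper's body presses on something with over 40 N, if the wrist force passes 120 N, or if a joint passes its speed limit or range.

### The arm

A 6-joint arm with a two-finger parallel gripper is mounted at the origin on the work surface. World frame = base frame: x ahead of the robot, y to its left, z up, the work surface at z = 0. Lengths are in m, angles in degrees, forces in N, time in s.
With the tool pointing down it reaches from about 0.4 to 0.825 m from the base axis. Payload 7 kg.
Tool frame: the origin (TCP) lies on the centre line of the jaws, within the pads' length; the fingertips stand 14 mm ahead of it and the grasp point (between the pads) lies 5 mm behind it; z points along the fingers, y is the line along which they close (so a half turn about z gives the same grasp; the last joint's range is limited). The gripper opens to 88 mm and grips with 3 to 60 N. Pads are 19 mm wide; open, the fingers measure 130 mm over their backs; the gripper's body (78 mm by 193 mm) begins 47 mm behind the grasp point.
Start: joints at [-54.54, 20.546, 0.682, 0, -70.136, -16.507], TCP at [0.219, -0.638, 0.203] pointing down, gripper open.
Joint ranges: [-176.03, 176.03], [-82.01, 121.73], [-58.28, 71.71], [-173.87, 95.51], [-174.79, -0.11], [-173.66, 173.66]. Speed limits (degrees/s): [136.94, 136.94, 172.46, 180, 180, 180].

### API

Orientations are given as [roll, pitch, yaw] about the fixed x, y, z axes, in that order (R = Rz(yaw) Ry(pitch) Rx(roll)).
In Python, from plant import r gives the robot as it stands.
- The arm moves only by the tool send_rows, never from a script. Its argument "steps" is a list of rows, each an object with "dp": the shift along the tool's x, y, z in mm, a list of three; "roll": the turn about the tool's z in rad; "jaw": the opening in per cent of the stroke, from 0 (shut) to 100 (fully open). In form: [{"dp": [tx, ty, tz], "roll": roll, "jaw": jaw}, ...]. A call has 1 to 5 rows; each row is the pose to reach, as a shift and turn from the pose commanded when the call began, along the tool's axes at that moment; what a row does not reach only later rows make up. A row lasts 1/8 s, in which the tool goes at most 62.5 mm and 10.7 degrees, less where a joint would pass 70% of its speed; a pose out of reach is approached as far as the arm can. A call with a gripper value outside its range is refused whole. The fingers move at their own pace and stop on an object; "newtons" is the grip in N (left out, the last holds). Time passes only in rows, so rows that repeat a pose let the fingers close. It gives the time, the measured TCP pose, the force, the opening and the grip force at its end, in the units of the state.
- r.get_state(): the state, without advancing time (a new reading comes with each control period).
- r.capture(name): name is "scene" or "top"; returns a dict with "image" (480x640x3 uint8, blue, green, red), "K" (3x3 intrinsics, pixels), "rvec" (rotation vector, rad) and "tvec" (3), from world to camera coordinates, as OpenCV has them. Camera axes: x right, y down, z forward; pixel columns grow to the right and rows downward; lengths in m; the calibration is good to about 2 mm. A picture is of the moment at which its call begins. There is no depth.
- r.close_job(): hands the job in; it is judged then, once.
The state is a dict: "time_s": time; "joints": joint angles; "qd": joint speeds; "joint_torque": joint torques, N m; "tcp_pos": TCP position; "eef_rot": TCP orientation; "contact_force": force on the tool from outside, world axes, zero at the start; "moment": the same for the moment, N m; "gripper_width": finger opening in m; "gripper_force": force on a finger pad.
Only numpy, scipy, OpenCV 4.12 (cv2) and the standard library are available. Lean on these libraries where they do the work, as an engineer would, in place of code of your own. Each camera call takes 0.05 s, during which the arm holds its last target. There are 200 camera calls.

## Working session

There is one attempt and no reset: what is moved stays moved. The work goes in short steps, Python scripts to look and compute and a tool call to move; the robot and the scene stay as the last step left them, time stands still between calls to the robot, and variables do not carry over. Pictures are saved under pics/ and viewed, at most 14 in all, crops included, and the job is handed in when it is done.

Besides the shell and the picture viewer there is one more tool, called as a command line: name --argument value ..., lists and objects as JSON in quotes. send_rows: Moves the arm, as the interface text tells. Its arguments: {"type":"object","properties":{"steps":{"type":"array","items":{"type":"object","properties":{"dp":{"type":"array","items":{"type":"number"}},"roll":{"type":"number"},"jaw":{"type":"number"}}}},"newtons":{"type":"number"}},"required":["steps"]}

```bash
ls; mkdir -p pics; python3 - <<'E'
from plant import r
import cv2,numpy as np
s=r.get_state();print(s)
for n in("scene","top"):
    c=r.capture(n);cv2.imwrite(f"pics/{n}0.png",c["image"]);R=cv2.Rodrigues(np.array(c["rvec"]))[0];print(n,c["K"],(-R.T@np.array(c["tvec"]).ravel()),R)
E
```

```text
pics
{'time_s': 0.0, 'joints': array([-5.45403860e+01,  2.05913216e+01,  6.36321906e-01, -2.09775174e-02,
       -7.01372648e+01, -1.65064130e+01]), 'qd': array([ 0.1202217 ,  0.00795666, -0.05804817, -0.01163066,  0.03506112,
        0.1011242 ]), 'joint_torque': array([ 4.10064797e-05, -5.82729757e+01,  2.93056798e+01,  6.99726015e+00,
        7.00436009e-03, -1.58500002e-04]), 'tcp_pos': array([ 0.21904343, -0.63792365,  0.20214067]), 'eef_rot': array([ 1.79905934e+02, -7.30933673e-03, -1.61053936e+02]), 'contact_force': array([-0.00263623,  0.32148585, -0.00290816]), 'moment': array([ 0.01227742, -0.02890519, -0.04058241]), 'gripper_force': 0.0, 'gripper_width': 0.08761154161762169}
scene [[589.42136199   0.         316.79539874]
 [  0.         589.42136199 241.35974262]
 [  0.           0.           1.        ]] [ 1.07714091 -0.9764245   1.13042116] [[ 0.88354374  0.46833767 -0.00320831]
 [ 0.31911565 -0.6070143  -0.72780412]
 [-0.34280558  0.64202295 -0.68577757]]
top [[545.2557379    0.         316.87432771]
 [  0.         545.2557379  242.53913567]
 [  0.           0.           1.        ]] [0.46425296 0.01599153 1.56620231] [[-0.00241857 -0.9998678   0.01607917]
 [-0.99707268  0.00118239 -0.07645044]
 [ 0.07642132 -0.01621701 -0.99694372]]
```

View pics/top0.png

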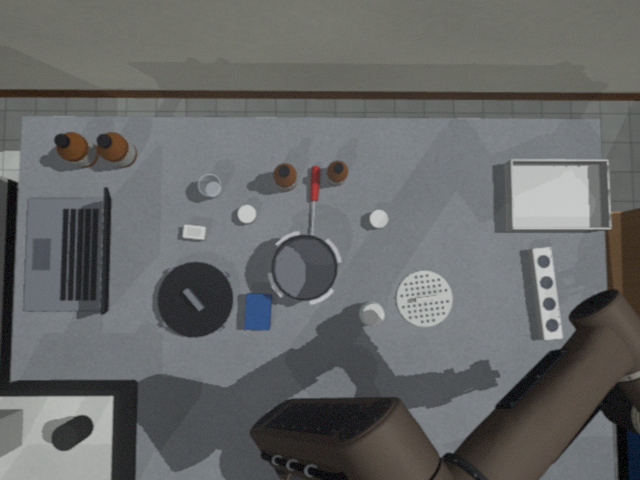

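View pics/scene0.png

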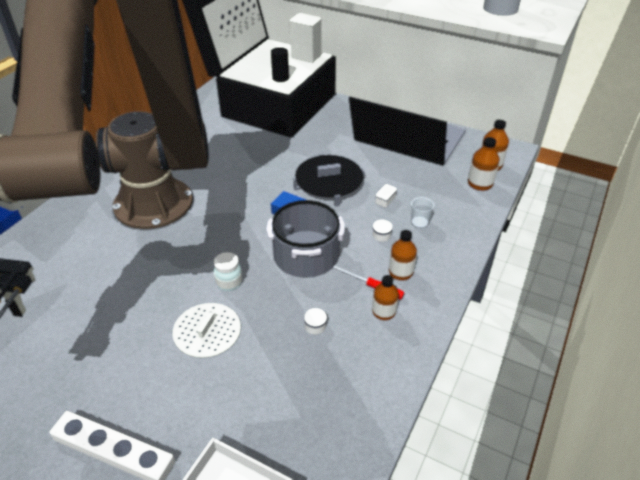

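```bash
cat > h.py <<'E'
from plant import r
import cv2,numpy as np
def cap(n):
    c=r.capture(n);R=cv2.Rodrigues(np.array(c["rvec"],float))[0];return c["image"],c["K"],R,np.array(c["tvec"],float).ravel(),c
def ray(cam,uv,z):
    _,K,R,t,_=cam;uv=np.atleast_2d(uv).astype(float);o=-R.T@t
    d=np.c_[uv,np.ones(len(uv))]@np.linalg.inv(K).T@R
    return (o+d*((z-o[2])/d[:,2:3]))[:,:2]
def proj(cam,P):
    c=cam[4];return cv2.projectPoints(np.atleast_2d(P).astype(float),c["rvec"],c["tvec"],c["K"],None)[0][:,0]
def to(x,y,z,yaw=None):
    "dp(mm) and roll to the goal TCP, yaw mod 180 of tool x, from the measured pose"
    s=r.get_state();p=s["tcp_pos"];e=np.radians(s["eef_rot"]);a=e[2]
    d=(np.array([x,y,z])-p)*1e3
    rl=0 if yaw is None else -((np.radians(yaw)-a+np.pi/2)%np.pi-np.pi/2)
    print("dp",np.round([d[0]*np.cos(a)+d[1]*np.sin(a),d[0]*np.sin(a)-d[1]*np.cos(a),-d[2]],1),"roll",round(rl,3),"t",round(s["time_s"],2),"yaw",round(np.degrees(a),2),"j6",s["joints"][5])
def blobs(cam,box,z,lo=170):
    x0,y0,x1,y1=box;g=cv2.cvtColor(cam[0],cv2.COLOR_BGR2GRAY)[y0:y1,x0:x1]
    m=(g>lo).astype(np.uint8);cs=cv2.findContours(m,cv2.RETR_EXTERNAL,cv2.CHAIN_APPROX_NONE)[0]
    c=max(cs,key=cv2.contourArea)[:,0]+[x0,y0];return c,ray(cam,c,z)
E
python3 - <<'E'
from h import *
T=cap("top");g=cv2.cvtColor(T[0],cv2.COLOR_BGR2GRAY)
print("tablegray",g[300,540-60],g[180,400], "ledge",g[240,278],g[297,322])
for n,b,z in(("cart",(170,215,218,250),.036),("tubA",(232,200,262,228),.036),("tubB",(362,205,394,233),.036),("div",(390,262,460,335),.005),("jar",(355,295,390,330),.08)):
    c,w=blobs(T,b,z);wm=(w*1000).astype(np.float32);print(n,cv2.minEnclosingCircle(wm),cv2.minAreaRect(wm))
# drum ring polar profile
def prof(cx,cy,rr,z,n=360):
    a=np.radians(np.arange(n));P=np.c_[cx+rr*np.cos(a),cy+rr*np.sin(a),np.full(n,z)]
    uv=proj(T,P).astype(np.float32);return cv2.remap(g,uv[:,:1],uv[:,1:],cv2.INTER_LINEAR)[:,0].astype(float)
m=np.zeros_like(g);m[225:310,262:348]=g[225:310,262:348]>150
pts=np.argwhere(m)[:,::-1];w=ray(T,pts,.099);(cx,cy),rad=cv2.minEnclosingCircle((w*1000).astype(np.float32));print("ledge circ",cx,cy,rad)
cx/=1e3;cy/=1e3
p=prof(cx,cy,.096,.099);f=(p>150).astype(int);print("edges(deg ccw, rise/fall)",np.where(np.diff(f)==1)[0],np.where(np.diff(f)==-1)[0])
ph=np.angle((p*np.exp(-4j*np.radians(np.arange(360)))).sum());print("ledge mid deg", -np.degrees(ph)/4)
# lid
d=np.zeros_like(g);d[255:345,150:240]=g[255:345,150:240]<60
c=max(cv2.findContours(d,0,1)[0],key=cv2.contourArea)[:,0];print("lid",cv2.minEnclosingCircle((ray(T,c,.038)*1000).astype(np.float32)))
print(g[295:306,180:208:3])
cv2.imwrite("pics/c1.png",np.hstack([cv2.resize(T[0][255:345,150:240],None,fx=4,fy=4,interpolation=2),cv2.resize(T[0][222:312,260:350],None,fx=4,fy=4,interpolation=2)]))
E
```

```text
tablegray 127 124 ledge 109 184
cart ((612.3569946289062, 337.3021545410156), 31.844715118408203) ((612.8434448242188, 336.9403076171875), (58.7617301940918, 35.147918701171875), 83.57605743408203)
tubA ((664.1489868164062, 189.576171875), 24.635190963745117) ((664.3908081054688, 189.5693359375), (47.681915283203125, 48.01045608520508), 18.60218048095703)
tubB ((650.4089965820312, -183.39727783203125), 24.35042953491211) ((651.0205688476562, -183.48739624023438), (45.981876373291016, 46.50970458984375), 44.740901947021484)
div ((424.3638916015625, -316.1473083496094), 78.68360900878906) ((424.84521484375, -316.79144287109375), (152.34315490722656, 153.65599060058594), 89.79353332519531)
jar ((385.023681640625, -161.2706756591797), 28.431020736694336) ((396.300537109375, -166.59310913085938), (56.861663818359375, 29.688827514648438), 64.73371124267578)
ledge circ 510.19195556640625 26.446853637695312 101.230224609375
edges(deg ccw, rise/fall) [  8 135 187 278] [ 49 139 232 321]
ledge mid deg 29.227378745170036
lid ((424.40374755859375, 331.03521728515625), 103.35416412353516)
[[ 40  39  99 115 111  63  35  43  36  46]
 [ 41  34  71 113 115  70  44  42  40  41]
 [ 42  41  48 114 117  86  44  38  42  41]
 [ 41  34  39 111 115 101  53  43  46  43]
 [ 44  40  39  94 114 114  61  47  45  43]
 [ 45  44  40  67 116 115  77  38  40  43]
 [ 39  42  38  43 109 115  91  48  44  42]
 [ 43  41  42  42  98 115 106  56  44  42]
 [ 41  43  41  35  77 113 115  69  43  42]
 [ 45  42  40  34  63 115 116  80  45  40]
 [ 42  39  45  40  39 110 113  96  46  34]]
```

View pics/c1.png

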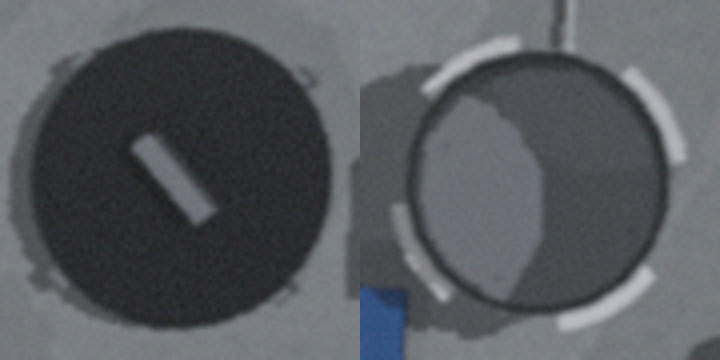

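```bash
python3 - <<'E'
from h import *
from scipy.optimize import least_squares
T=cap("top");g=cv2.cvtColor(T[0],cv2.COLOR_BGR2GRAY)
# outer ledge edge: along rays from a guess centre, subpixel radial scan
c0=np.array([.5102,.0264])
for it in range(3):
    pts=[]
    rr=np.arange(.088,.112,.0005)
    for a in np.r_[12:47,102:136,192:228,282:318]:
        d=np.array([np.cos(np.radians(a)),np.sin(np.radians(a))])
        uv=proj(T,np.c_[c0+rr[:,None]*d,np.full(len(rr),.099)]).astype(np.float32)
        v=cv2.remap(g,uv[:,:1],uv[:,1:],cv2.INTER_LINEAR)[:,0].astype(float)
        k=np.where(v>150)[0]
        if len(k): pts.append(c0+rr[k[-1]]*d)
    P=np.array(pts);f=least_squares(lambda p:np.hypot(*(P-p[:2]).T)-p[2],[*c0,.1],loss="soft_l1",f_scale=.001).x;c0=f[:2]
print("drum",f,len(P))
a=np.arange(0,360,.5);t=np.radians(a);uv=proj(T,np.c_[c0[0]+.095*np.cos(t),c0[1]+.095*np.sin(t),np.full(len(a),.099)]).astype(np.float32)
v=cv2.remap(g,uv[:,:1],uv[:,1:],cv2.INTER_LINEAR)[:,0].astype(float);b=(v>140).astype(int);print("rise",a[np.where(np.diff(b)==1)],"fall",a[np.where(np.diff(b)==-1)])
# bar of lid
m=np.zeros_like(g);m[275:325,170:220]=g[275:325,170:220]>80
c=max(cv2.findContours(m,0,1)[0],key=cv2.contourArea)[:,0];print("bar",cv2.minAreaRect((ray(T,c,.068)*1000).astype(np.float32)))
# fin of divider: view crop ; bystanders
hsv=cv2.cvtColor(T[0],cv2.COLOR_BGR2HSV)
mb=((hsv[...,0]<15)&(hsv[...,1]>120)).astype(np.uint8)
for n,x0,y0,x1,y1 in(("amb1",270,155,302,195),("amb2",325,155,352,190)):
    q=np.argwhere(mb[y0:y1,x0:x1])[:,::-1].mean(0)+[x0,y0];print(n,q,ray(T,q,.1))
print("beaker",ray(T,[209,185],.06))
cv2.imwrite("pics/c2.png",np.hstack([cv2.resize(T[0][260:336,387:463],None,fx=7,fy=7,interpolation=2)]))
to(.613,.337,.2,84)
E
```

```text
drum [0.50991476 0.02637241 0.10063611] 110
rise [  7.5 134.  186.5 277.5 345. ] fall [ 49.5 140.  232.5 322.5 348.5]
bar ((424.8746643066406, 329.7286682128906), (69.7134017944336, 16.841073989868164), 39.96687698364258)
amb1 [290.27586207 176.29310345] [[0.75748014 0.06407362]]
amb2 [342.13432836 173.01492537] [[ 0.76663945 -0.07718501]]
beaker [[0.74075537 0.29151616]]
dp [-689.2  794.4    2.5] roll -1.135 t 0.2 yaw -161.05 j6 -16.506527404597193
```

View pics/c2.png

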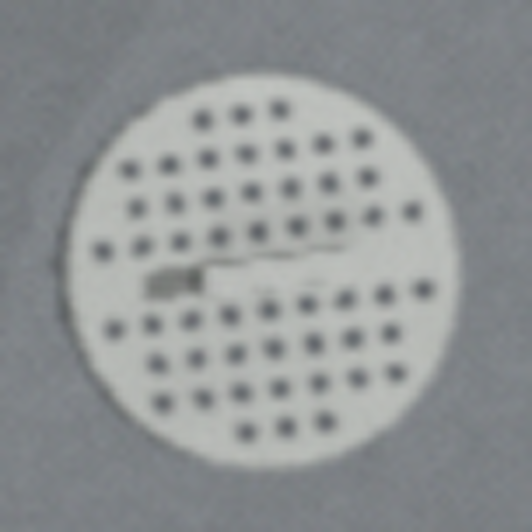

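send_rows --steps '[{"dp": [-34,40,0],"roll": 0,"jaw": 100},{"dp": [-68,80,0],"roll": 0,"jaw": 100},{"dp": [-103,119,0],"roll": 0,"jaw": 100},{"dp": [-138,159,0],"roll": 0,"jaw": 100},{"dp": [-172,199,0],"roll": 0,"jaw": 100}]'

```text
time_s: 0.82
tcp_pos: [0.3176, -0.3927, 0.203]
eef_rot: [-180.0, 0.0, -161.1]
contact_force: [0.7, 0.7, 0.2]
gripper_width: 0.0882
gripper_force: 0.0
```

send_rows --steps '[{"dp": [-34,40,0],"roll": 0,"jaw": 100},{"dp": [-68,80,0],"roll": 0,"jaw": 100},{"dp": [-103,119,0],"roll": 0,"jaw": 100},{"dp": [-138,159,0],"roll": 0,"jaw": 100},{"dp": [-172,199,0],"roll": 0,"jaw": 100}]'

```text
time_s: 1.45
tcp_pos: [0.4157, -0.1486, 0.2033]
eef_rot: [-180.0, 0.0, -161.0]
contact_force: [0.3, -0.4, 0.1]
gripper_width: 0.0879
gripper_force: 0.0
```

send_rows --steps '[{"dp": [-34,40,0],"roll": 0,"jaw": 100},{"dp": [-68,80,0],"roll": 0,"jaw": 100},{"dp": [-103,119,0],"roll": 0,"jaw": 100},{"dp": [-138,159,0],"roll": 0,"jaw": 100},{"dp": [-172,199,0],"roll": 0,"jaw": 100}]'

```text
time_s: 2.08
tcp_pos: [0.5137, 0.0956, 0.2032]
eef_rot: [180.0, 0.0, -161.0]
contact_force: [0.9, -1.2, -0.4]
gripper_width: 0.0876
gripper_force: 0.0
```

send_rows --steps '[{"dp": [-34,40,0],"roll": -0.15,"jaw": 100},{"dp": [-68,80,0],"roll": -0.3,"jaw": 100},{"dp": [-103,119,0],"roll": -0.45,"jaw": 100},{"dp": [-138,159,0],"roll": -0.6,"jaw": 100},{"dp": [-172,198,0],"roll": -0.75,"jaw": 100}]'

```text
time_s: 2.7
tcp_pos: [0.6121, 0.3386, 0.2028]
eef_rot: [180.0, -0.0, -117.8]
contact_force: [1.1, 0.4, -0.1]
gripper_width: 0.0877
gripper_force: 0.0
```

send_rows --steps '[{"dp": [0,0,0],"roll": -0.15,"jaw": 100},{"dp": [0,0,0],"roll": -0.3,"jaw": 100},{"dp": [0,0,0],"roll": -0.385,"jaw": 100},{"dp": [0,0,0],"roll": -0.385,"jaw": 100},{"dp": [0,0,0],"roll": -0.385,"jaw": 100}]'

```text
time_s: 3.32
tcp_pos: [0.6116, 0.3369, 0.203]
eef_rot: [180.0, -0.0, -96.1]
contact_force: [-0.3, -0.2, -0.7]
gripper_width: 0.0878
gripper_force: 0.0
```

```bash
python3 - <<'E'
from h import *
T=cap("top");print(r.get_state()["tcp_pos"],r.get_state()["eef_rot"])
for n,b,z in(("cart",(170,215,218,250),.036),("tubA",(232,200,262,228),.036),("tubB",(362,205,394,233),.036)):
    c,w=blobs(T,b,z);wm=(w*1000).astype(np.float32);print(n,cv2.minEnclosingCircle(wm),cv2.minAreaRect(wm))
cv2.imwrite("pics/t2.png",T[0])
to(.613,.337,.034,84)
E
```

```text
[0.61166542 0.3368716  0.20301765] [ 1.79995482e+02 -5.82257885e-03 -9.61104467e+01]
cart ((612.3493041992188, 337.2018127441406), 31.756948471069336) ((612.8285522460938, 336.81512451171875), (58.50959014892578, 34.52628707885742), 83.57605743408203)
tubA ((664.1489868164062, 189.576171875), 24.635190963745117) ((664.49365234375, 189.17041015625), (46.822021484375, 48.09291076660156), 63.9134407043457)
tubB ((650.1107788085938, -183.92123413085938), 24.785749435424805) ((650.3157958984375, -184.18984985351562), (48.001121520996094, 46.46939468383789), 44.57696533203125)
dp [ -0.3  -1.3 169. ] roll -0.002 t 3.38 yaw -96.11 j6 -50.896424036885605
```

send_rows --steps '[{"dp": [0,-1,50],"roll": 0,"jaw": 100},{"dp": [0,-1,100],"roll": 0,"jaw": 100},{"dp": [0,-1,145],"roll": 0,"jaw": 100},{"dp": [0,-1,168],"roll": 0,"jaw": 100},{"dp": [0,-1,168],"roll": 0,"jaw": 100}]' --newtons 25

```text
time_s: 4.0
tcp_pos: [0.6115, 0.3358, 0.0328]
eef_rot: [179.8, -0.2, -96.1]
contact_force: [-0.6, -0.4, 0.8]
gripper_width: 0.0877
gripper_force: 0.0
```

send_rows --steps '[{"dp": [0,0,0],"roll": 0,"jaw": 30},{"dp": [0,0,0],"roll": 0,"jaw": 30},{"dp": [0,0,0],"roll": 0,"jaw": 30},{"dp": [0,0,0],"roll": 0,"jaw": 30},{"dp": [0,0,0],"roll": 0,"jaw": 30}]' --newtons 25

```text
time_s: 4.62
tcp_pos: [0.6127, 0.3369, 0.0353]
eef_rot: [-180.0, 0.0, -96.0]
contact_force: [-0.2, 0.1, -0.5]
gripper_width: 0.0429
gripper_force: 0.0
```

send_rows --steps '[{"dp": [0,0,-30],"roll": 0,"jaw": 30},{"dp": [0,0,-60],"roll": 0,"jaw": 30},{"dp": [0,0,-110],"roll": 0,"jaw": 30},{"dp": [0,0,-165],"roll": 0,"jaw": 30},{"dp": [0,0,-165],"roll": 0,"jaw": 30}]'

```text
time_s: 5.25
tcp_pos: [0.6151, 0.3383, 0.2062]
eef_rot: [-179.6, 0.4, -96.0]
contact_force: [0.1, -0.8, -0.8]
gripper_width: 0.0264
gripper_force: 0.0
```

```bash
python3 - <<'E'
from h import *
to(.510,.0264,.2,84)
E
```

```text
dp [321.2  72.    6.2] roll 0.0 t 5.25 yaw -95.99 j6 -50.73905811078756
```

send_rows --steps '[{"dp": [0,0,0],"roll": 0,"jaw": 75},{"dp": [0,0,0],"roll": 0,"jaw": 75},{"dp": [0,0,0],"roll": 0,"jaw": 75},{"dp": [0,0,0],"roll": 0,"jaw": 75},{"dp": [0,0,0],"roll": 0,"jaw": 75}]'

```text
time_s: 5.88
tcp_pos: [0.6127, 0.3368, 0.1997]
eef_rot: [180.0, -0.0, -96.0]
contact_force: [-0.7, 0.7, 0.1]
gripper_width: 0.0653
gripper_force: 0.0
```

```bash
python3 - <<'E'
from h import *
T=cap("top")
c,w=blobs(T,(165,210,225,260),.036);wm=(w*1000).astype(np.float32);print(cv2.minAreaRect(wm))
print(r.get_state()["gripper_width"]);to(.613,.337,.034,84)
E
```

```text
((612.9832763671875, 336.79840087890625), (58.51234436035156, 34.83472442626953), 83.5662841796875)
0.06517558223319134
dp [ -0.2  -0.3 165.9] roll -0.0 t 5.92 yaw -96.02 j6 -50.7413987586641
```

send_rows --steps '[{"dp": [0,0,50],"roll": 0,"jaw": 75},{"dp": [0,0,100],"roll": 0,"jaw": 75},{"dp": [0,0,145],"roll": 0,"jaw": 75},{"dp": [0,0,165],"roll": 0,"jaw": 75},{"dp": [0,0,165],"roll": 0,"jaw": 60}]' --newtons 25

```text
time_s: 6.55
tcp_pos: [0.6117, 0.336, 0.033]
eef_rot: [179.9, -0.2, -96.0]
contact_force: [1.0, -1.0, -0.1]
gripper_width: 0.0604
gripper_force: 0.0
```

send_rows --steps '[{"dp": [0,0,0],"roll": 0,"jaw": 30},{"dp": [0,0,0],"roll": 0,"jaw": 30},{"dp": [0,0,0],"roll": 0,"jaw": 30},{"dp": [0,0,0],"roll": 0,"jaw": 30},{"dp": [0,0,0],"roll": 0,"jaw": 30}]' --newtons 25

```text
time_s: 7.18
tcp_pos: [0.6127, 0.3369, 0.0353]
eef_rot: [-180.0, 0.0, -96.0]
contact_force: [0.4, -0.4, -0.2]
gripper_width: 0.0265
gripper_force: 0.0
```

```bash
python3 - <<'E'
from h import *
S=cap("scene");T=cap("top")
cv2.imwrite("pics/s3.png",np.hstack([cv2.resize(S[0][130:260,320:450],(400,400)),cv2.resize(T[0][180:280,140:240],(400,400))]))
print(proj(S,[[.613,.337,.0],[.613,.337,.036]]),proj(T,[[.613,.337,0],[.613,.337,.036]]))
E
```

```text
[[385.98572972 200.68829226]
 [386.92138128 191.30520969]] [[196.34690938 232.73190559]
 [193.72881322 231.52236183]]
```

View pics/s3.png

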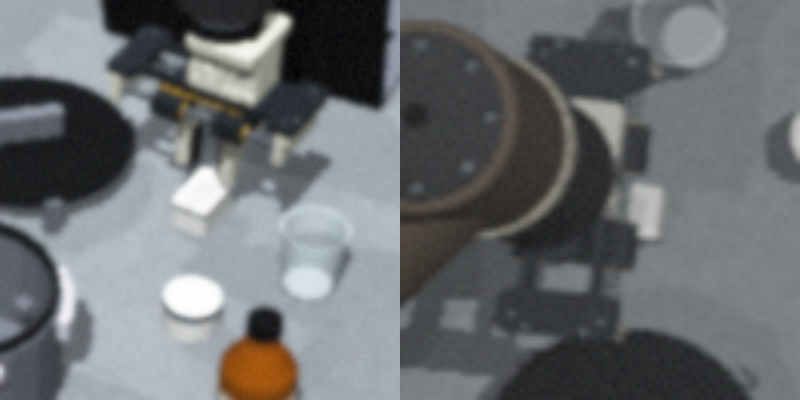

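```bash
python3 - <<'E'
from h import *
S=cap("scene");T=cap("top");s=r.get_state();p=s["tcp_pos"];print(p,s["gripper_width"],s["eef_rot"])
out=[]
for C,(x0,y0) in((S,(345,140)),(T,(150,185))):
    im=cv2.resize(C[0][y0:y0+80,x0:x0+80],(400,400),interpolation=cv2.INTER_CUBIC)
    for dz,col in((-.014,(0,0,255)),(0,(0,255,0)),(.052,(255,0,0))):
        for dy in(-.0135,.0135):
            q=(proj(C,p+[dy,0,dz])[0]-[x0,y0]+.5)*5;cv2.circle(im,tuple(int(v) for v in q),3,col,-1)
    out.append(im)
cv2.imwrite("pics/s4.png",np.hstack(out))
E
```

```text
[0.61267304 0.33683905 0.03503431] 0.02625422405414811 [ 1.79997600e+02 -4.12097177e-03 -9.60159336e+01]
```

View pics/s4.png

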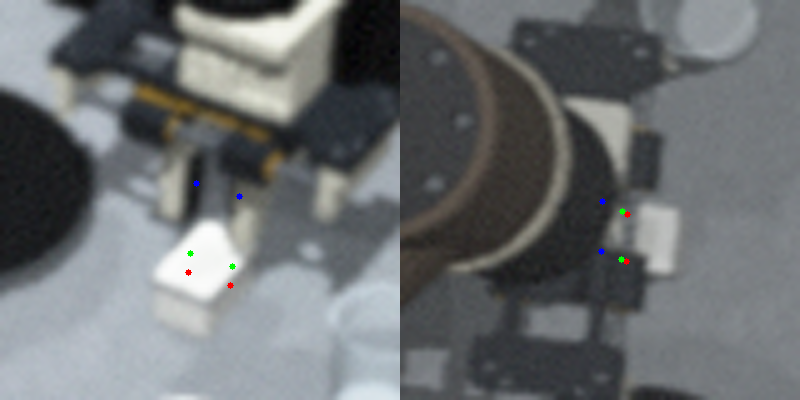

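```bash
python3 - <<'E'
from h import *
S=cap("scene")
print(proj(S,[[.219,-.638,.203],[.219,-.638,.189],[.219,-.638,.255]]))
im=cv2.imread("pics/scene0.png")[220:340,0:120];im=cv2.resize(im,(600,600),interpolation=2)
for q in proj(S,[[.219,-.638,.203],[.219,-.638,.189],[.219,-.638,.255]]): cv2.circle(im,tuple(int(v) for v in (q-[0,220]+.5)*5),4,(0,0,255),-1)
cv2.imwrite("pics/s5.png",im)
E
```

```text
[[ 10.26788605 341.88942801]
 [ 12.83423291 346.24581737]
 [  0.34768599 325.0498283 ]]
```

View pics/s5.png

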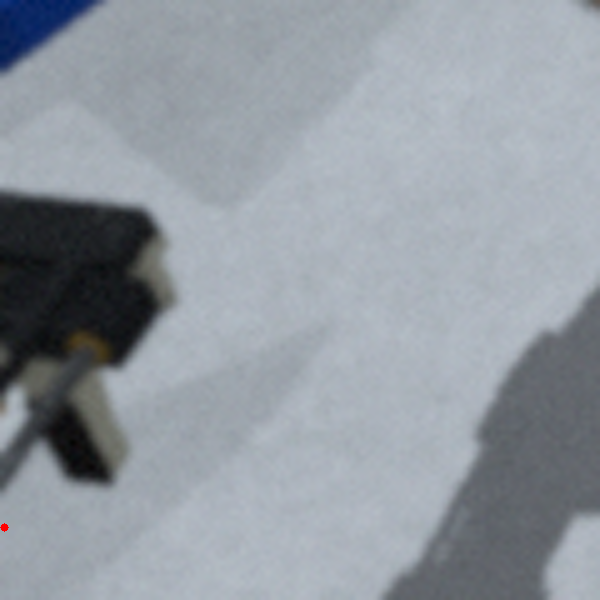

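send_rows --steps '[{"dp": [0,0,2],"roll": 0,"jaw": 30},{"dp": [0,0,4],"roll": 0,"jaw": 30},{"dp": [0,0,6],"roll": 0,"jaw": 30},{"dp": [0,0,6],"roll": 0,"jaw": 30}]'

```text
time_s: 7.92
tcp_pos: [0.6126, 0.3367, 0.0287]
eef_rot: [180.0, -0.0, -96.0]
contact_force: [0.2, -0.0, 0.5]
gripper_width: 0.0266
gripper_force: 0.0
```

```bash
python3 - <<'E'
from h import *
s=r.get_state();print(s["tcp_pos"],s["contact_force"],s["moment"])
T=cap("top");S=cap("scene");p=s["tcp_pos"]
cv2.imwrite("pics/s6.png",np.hstack([cv2.resize(C[0][b:b+60,a:a+60],(400,400),interpolation=2) for C,a,b in((S,355,150),(T,165,200))]))
E
```

```text
[0.61255696 0.33673315 0.02874407] [ 0.20900502 -0.00650752  0.52708319] [ 0.00056892  0.08708564 -0.00986473]
```

View pics/s6.png

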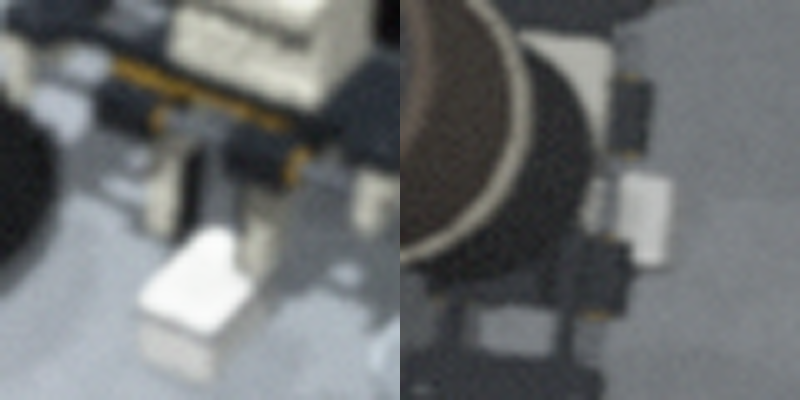

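send_rows --steps '[{"dp": [0,0,2],"roll": 0,"jaw": 30},{"dp": [0,0,4],"roll": 0,"jaw": 30},{"dp": [0,0,6],"roll": 0,"jaw": 30},{"dp": [0,0,6],"roll": 0,"jaw": 30}]'

```text
time_s: 8.52
tcp_pos: [0.6126, 0.3367, 0.0228]
eef_rot: [180.0, -0.0, -96.0]
contact_force: [-0.9, 0.2, -0.0]
gripper_width: 0.026
gripper_force: 0.0
```

send_rows --steps '[{"dp": [0,0,1],"roll": 0,"jaw": 30},{"dp": [0,0,2],"roll": 0,"jaw": 30},{"dp": [0,0,3],"roll": 0,"jaw": 30},{"dp": [0,0,3],"roll": 0,"jaw": 30}]'

```text
time_s: 9.02
tcp_pos: [0.6126, 0.3368, 0.0199]
eef_rot: [180.0, -0.0, -96.0]
contact_force: [-0.6, 0.3, 0.3]
gripper_width: 0.0261
gripper_force: 0.0
```

```bash
python3 - <<'E'
from h import *
S=cap("scene");T=cap("top")
def tri(a,b):
    Ps=[C[1]@np.c_[C[2],C[3]] for C in(S,T)]
    X=cv2.triangulatePoints(Ps[0],Ps[1],np.array(a,float).reshape(2,1),np.array(b,float).reshape(2,1));X=(X[:3]/X[3]).ravel()
    return X.round(3),[(proj(C,X)[0]-u).round(1) for C,u in((S,a),(T,b))]
s0=cv2.imread("pics/scene0.png");t0=cv2.imread("pics/top0.png")
for n,bs,bt in(("cart",(372,180,402,210),(170,215,218,250)),("tubA",(368,215,398,245),(232,200,262,228)),("tubB",(300,303,332,338),(362,205,394,233)),("div",(165,295,248,360),(390,262,460,335))):
    q=[]
    for im,b in((s0,bs),(t0,bt)):
        c,_=blobs((im,)+T[1:],b,0,190 if im is s0 else 170);q.append(np.mean(cv2.boxPoints(cv2.minAreaRect(c.astype(np.float32))),0))
    print(n,q,tri(*q))
E
```

```text
cart [array([385.50003, 191.00003], dtype=float32), array([193.71951, 231.52438], dtype=float32)] (array([0.611, 0.336, 0.038]), [array([ 0.6, -0.1]), array([0.4, 0.7])])
tubA [array([382., 225.], dtype=float32), array([246.60002, 213.30003], dtype=float32)] (array([0.663, 0.188, 0.04 ]), [array([ 0.5, -0.1]), array([0.3, 0.5])])
tubB [array([315., 316.], dtype=float32), array([378.50003, 218.00003], dtype=float32)] (array([ 0.65 , -0.184,  0.038]), [array([ 0.5, -0. ]), array([0.3, 0.4])])
div [array([205.78848, 329.44232], dtype=float32), array([424.5, 298. ], dtype=float32)] (array([ 0.423, -0.318,  0.003]), [array([0.6, 0. ]), array([0.3, 0.5])])
```

```bash
cat >> h.py <<'E'
def tri(S,T,a,b):
    Ps=[C[1]@np.c_[C[2],C[3]] for C in(S,T)]
    X=cv2.triangulatePoints(Ps[0],Ps[1],np.array(a,float).reshape(2,1),np.array(b,float).reshape(2,1));X=(X[:3]/X[3]).ravel()
    return X.round(3),[(proj(C,X)[0]-u).round(1) for C,u in((S,a),(T,b))]
E
python3 - <<'E'
from h import *
S=cap("scene");T=cap("top")
print(tri(S,T,(394.7,173.2),(199.5,217)),tri(S,T,(374.5,165.7),(195.7,242)))
# orange corner on block: scene crop (297,165), top crop (632,155)
print(tri(S,T,(355+297/6.67,150+165/6.67),(165+232/6.67,200+155/6.67)))
E
```

```text
(array([0.642, 0.302, 0.136]), [array([-0.2,  0. ]), array([-0.1, -0.3])]) (array([0.577, 0.311, 0.133]), [array([-0.2,  0. ]), array([-0.1, -0.3])])
(array([0.641, 0.31 , 0.123]), [array([-4.7,  0.6]), array([-2.6, -5.4])])
```

send_rows --steps '[{"dp": [0,0,1],"roll": 0,"jaw": 30},{"dp": [0,0,2],"roll": 0,"jaw": 30},{"dp": [0,0,3],"roll": 0,"jaw": 30},{"dp": [0,0,3],"roll": 0,"jaw": 30}]'

```text
time_s: 9.72
tcp_pos: [0.6126, 0.3368, 0.0169]
eef_rot: [180.0, -0.0, -96.0]
contact_force: [-0.5, 0.8, 1.0]
gripper_width: 0.0268
gripper_force: 0.0
```

```bash
python3 - <<'E'
from h import *
s=r.get_state();print(s["tcp_pos"],s["contact_force"],s["joints"])
S=cap("scene");T=cap("top")
cv2.imwrite("pics/s7.png",cv2.resize(S[0][115:235,320:440],(600,600),interpolation=2))
E
```

```text
[0.61261031 0.33679964 0.01690802] [-0.54951446  0.8161349   1.04059913] [ 4.47246471e+01  3.14265926e+01 -7.88391634e+00 -1.76161395e-04
 -5.07054798e+01 -5.07395108e+01]
```

View pics/s7.png

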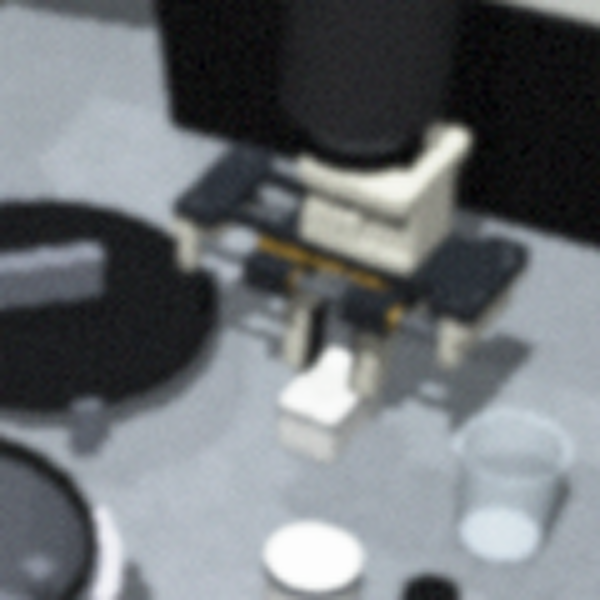

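send_rows --steps '[{"dp": [0,0,1],"roll": 0,"jaw": 30},{"dp": [0,0,2],"roll": 0,"jaw": 30},{"dp": [0,0,3],"roll": 0,"jaw": 30},{"dp": [0,0,3],"roll": 0,"jaw": 30}]'

```text
time_s: 10.32
tcp_pos: [0.6126, 0.3368, 0.0139]
eef_rot: [180.0, -0.0, -96.0]
contact_force: [-0.1, -0.4, 0.7]
gripper_width: 0.0262
gripper_force: 0.0
```

send_rows --steps '[{"dp": [0,0,1],"roll": 0,"jaw": 30},{"dp": [0,0,1],"roll": 0,"jaw": 30}]'

```text
time_s: 10.58
tcp_pos: [0.6127, 0.3369, 0.013]
eef_rot: [180.0, -0.0, -96.0]
contact_force: [-0.5, 0.8, -0.4]
gripper_width: 0.0262
gripper_force: 0.0
```

send_rows --steps '[{"dp": [0,0,1],"roll": 0,"jaw": 30},{"dp": [0,0,2],"roll": 0,"jaw": 30},{"dp": [0,0,3],"roll": 0,"jaw": 30},{"dp": [0,0,3],"roll": 0,"jaw": 30}]'

```text
time_s: 11.08
tcp_pos: [0.6129, 0.337, 0.0128]
eef_rot: [-179.9, 0.0, -96.0]
contact_force: [-8.0, -1.6, 17.4]
gripper_width: 0.0261
gripper_force: 8.5
```

send_rows --steps '[{"dp": [0,0,1],"roll": 0,"jaw": 30},{"dp": [0,0,2],"roll": 0,"jaw": 30},{"dp": [0,0,2],"roll": 0,"jaw": 30}]'

```text
time_s: 11.45
tcp_pos: [0.6129, 0.337, 0.0127]
eef_rot: [-179.9, 0.0, -95.9]
contact_force: [-11.9, -4.0, 29.5]
gripper_width: 0.026
gripper_force: 14.5
```

send_rows --steps '[{"dp": [0,0,-10],"roll": 0,"jaw": 62},{"dp": [0,0,-10],"roll": 0,"jaw": 62},{"dp": [0,0,-10],"roll": 0,"jaw": 62},{"dp": [0,0,-10],"roll": 0,"jaw": 62},{"dp": [0,0,-10],"roll": 0,"jaw": 62}]'

```text
time_s: 12.08
tcp_pos: [0.6125, 0.3367, 0.0174]
eef_rot: [180.0, -0.0, -96.0]
contact_force: [0.2, -0.1, 0.1]
gripper_width: 0.0545
gripper_force: 0.0
```

```bash
python3 - <<'E'
from h import *
s=r.get_state();print(s["tcp_pos"],s["contact_force"],s["gripper_width"])
E
```

```text
[0.61252454 0.33666941 0.01743154] [ 0.21525243 -0.09097867  0.08344322] 0.054485923430587765
```

send_rows --steps '[{"dp": [0,0,2],"roll": 0,"jaw": 62},{"dp": [0,0,4],"roll": 0,"jaw": 62},{"dp": [0,0,6],"roll": 0,"jaw": 62},{"dp": [0,0,7],"roll": 0,"jaw": 62},{"dp": [0,0,7],"roll": 0,"jaw": 62}]'

```text
time_s: 12.7
tcp_pos: [0.6126, 0.3368, 0.011]
eef_rot: [180.0, -0.0, -96.0]
contact_force: [-0.3, -0.7, -0.1]
gripper_width: 0.0542
gripper_force: 0.0
```

send_rows --steps '[{"dp": [0,0,2],"roll": 0,"jaw": 62},{"dp": [0,0,4],"roll": 0,"jaw": 62},{"dp": [0,0,6],"roll": 0,"jaw": 62},{"dp": [0,0,6],"roll": 0,"jaw": 62}]'

```text
time_s: 13.2
tcp_pos: [0.6126, 0.3368, 0.0048]
eef_rot: [180.0, -0.0, -96.0]
contact_force: [-1.3, -0.1, -0.4]
gripper_width: 0.0546
gripper_force: 0.0
```

send_rows --steps '[{"dp": [0,0,3],"roll": 0,"jaw": 62},{"dp": [0,0,7],"roll": 0,"jaw": 40},{"dp": [0,0,7],"roll": 0,"jaw": 35},{"dp": [0,0,7],"roll": 0,"jaw": 30},{"dp": [0,0,7],"roll": 0,"jaw": 30}]' --newtons 25

```text
time_s: 13.82
tcp_pos: [0.6127, 0.3369, -0.002]
eef_rot: [180.0, -0.0, -96.0]
contact_force: [-0.0, 1.3, -1.0]
gripper_width: 0.0376
gripper_force: 25.0
```

send_rows --steps '[{"dp": [0,0,0],"roll": 0,"jaw": 30},{"dp": [0,0,0],"roll": 0,"jaw": 30}]'

```text
time_s: 14.08
tcp_pos: [0.6127, 0.3368, -0.0019]
eef_rot: [-180.0, 0.0, -96.0]
contact_force: [-0.2, -0.1, -0.3]
gripper_width: 0.0377
gripper_force: 25.0
```

```bash
sed -i 's/d=(np.array(\[x,y,z\])-p)/d=(np.array([x,y,z-.037])-p)/' h.py; python3 - <<'E'
from h import *
s=r.get_state();print(s["tcp_pos"],s["contact_force"],s["gripper_width"],s["gripper_force"])
to(.510,.0264,.20,84)
E
```

```text
[ 0.61270402  0.33684444 -0.00190745] [-0.17130581 -0.13785361 -0.28967493] 0.037705395466327694 24.99930739402771
dp [ 319.5   69.6 -164.9] roll -0.0 t 14.07 yaw -96.02 j6 -50.73888521051164
```

send_rows --steps '[{"dp": [0,0,-30],"roll": 0,"jaw": 30},{"dp": [0,0,-70],"roll": 0,"jaw": 30},{"dp": [0,0,-120],"roll": 0,"jaw": 30},{"dp": [0,0,-165],"roll": 0,"jaw": 30},{"dp": [0,0,-165],"roll": 0,"jaw": 30}]'

```text
time_s: 14.7
tcp_pos: [0.6148, 0.3383, 0.1683]
eef_rot: [-179.7, 0.3, -96.0]
contact_force: [0.7, -0.9, -1.4]
gripper_width: 0.0376
gripper_force: 25.0
```

send_rows --steps '[{"dp": [40,9,0],"roll": 0,"jaw": 30},{"dp": [80,18,0],"roll": 0,"jaw": 30},{"dp": [125,27,0],"roll": 0,"jaw": 30},{"dp": [165,36,0],"roll": 0,"jaw": 30},{"dp": [205,45,0],"roll": 0,"jaw": 30}]'

```text
time_s: 15.32
tcp_pos: [0.5454, 0.1362, 0.1623]
eef_rot: [180.0, -0.0, -96.0]
contact_force: [0.5, 0.1, -1.2]
gripper_width: 0.0382
gripper_force: 25.0
```

send_rows --steps '[{"dp": [40,9,0],"roll": 0,"jaw": 30},{"dp": [80,18,0],"roll": 0,"jaw": 30},{"dp": [114,25,0],"roll": 0,"jaw": 30},{"dp": [114,25,0],"roll": 0,"jaw": 30},{"dp": [114,25,0],"roll": 0,"jaw": 30}]'

```text
time_s: 15.95
tcp_pos: [0.5096, 0.027, 0.1628]
eef_rot: [180.0, 0.0, -96.0]
contact_force: [-0.2, -0.6, -1.0]
gripper_width: 0.0376
gripper_force: 25.0
```

```bash
python3 - <<'E'
from h import *
s=r.get_state();print(s["tcp_pos"],s["contact_force"],s["gripper_width"],s["gripper_force"])
to(.510,.0264,.068,84)
S=cap("scene");cv2.imwrite("pics/s8.png",cv2.resize(S[0][140:290,240:390],(500,500),interpolation=2))
E
```

```text
[0.50964315 0.02699014 0.16284186] [-0.181251   -0.56750652 -1.04970757] 0.03764873687654637 24.99923050403595
dp [  0.5  -0.4 131.8] roll -0.001 t 15.95 yaw -96.05 j6 -31.144407615522326
```

View pics/s8.png

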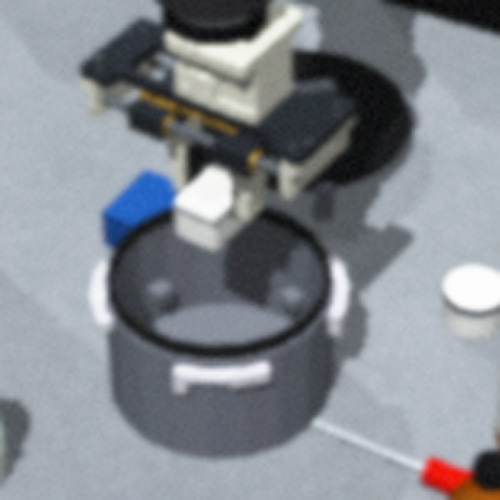

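```bash
python3 - <<'E'
from h import *
S=cap("scene");T=cap("top")
print(proj(S,[[.51,.027,.2],[.51,.027,.182],[.51,.027,.164]]))
m,w=blobs(S,(285,180,325,220),.2,215);print(cv2.minAreaRect(m.astype(np.float32)),cv2.boundingRect(m))
print(ray(S,cv2.minAreaRect(m.astype(np.float32))[0],.2))
E
```

```text
[[305.552535   196.29117448]
 [305.66859635 201.8504536 ]
 [305.78274925 207.31831918]]
((302.2500305175781, 198.25001525878906), (12.020814895629883, 15.55634880065918), 45.0) (293, 191, 16, 15)
[[0.50643031 0.01636322]]
```

send_rows --steps '[{"dp": [0,0,40],"roll": 0,"jaw": 30},{"dp": [0,0,80],"roll": 0,"jaw": 30},{"dp": [0,0,115],"roll": 0,"jaw": 30},{"dp": [0,0,125],"roll": 0,"jaw": 30},{"dp": [0,0,125],"roll": 0,"jaw": 30}]'

```text
time_s: 16.73
tcp_pos: [0.5098, 0.0273, 0.038]
eef_rot: [180.0, -0.0, -96.0]
contact_force: [0.3, 0.0, -0.5]
gripper_width: 0.0377
gripper_force: 25.0
```

send_rows --steps '[{"dp": [0,0,2],"roll": 0,"jaw": 30},{"dp": [0,0,4],"roll": 0,"jaw": 30},{"dp": [0,0,6],"roll": 0,"jaw": 30},{"dp": [0,0,6],"roll": 0,"jaw": 30}]'

```text
time_s: 17.23
tcp_pos: [0.5097, 0.0269, 0.0322]
eef_rot: [-180.0, 0.0, -96.0]
contact_force: [0.3, 0.4, -0.7]
gripper_width: 0.0378
gripper_force: 25.0
```

send_rows --steps '[{"dp": [0,0,2],"roll": 0,"jaw": 30},{"dp": [0,0,4],"roll": 0,"jaw": 30},{"dp": [0,0,6],"roll": 0,"jaw": 30},{"dp": [0,0,6],"roll": 0,"jaw": 30}]'

```text
time_s: 17.73
tcp_pos: [0.5099, 0.0269, 0.0264]
eef_rot: [-180.0, -0.0, -96.0]
contact_force: [-2.2, 0.2, 5.6]
gripper_width: 0.0377
gripper_force: 25.0
```

send_rows --steps '[{"dp": [0,0,2],"roll": 0,"jaw": 30},{"dp": [0,0,4],"roll": 0,"jaw": 30},{"dp": [0,0,4],"roll": 0,"jaw": 30}]'

```text
time_s: 18.1
tcp_pos: [0.51, 0.027, 0.0226]
eef_rot: [-180.0, -0.0, -96.0]
contact_force: [-2.6, 0.1, 7.8]
gripper_width: 0.038
gripper_force: 25.0
```

send_rows --steps '[{"dp": [0,0,2],"roll": 0,"jaw": 30},{"dp": [0,0,2],"roll": 0,"jaw": 65},{"dp": [0,0,2],"roll": 0,"jaw": 65},{"dp": [0,0,2],"roll": 0,"jaw": 65},{"dp": [0,0,2],"roll": 0,"jaw": 65}]'

```text
time_s: 18.73
tcp_pos: [0.5101, 0.027, 0.0209]
eef_rot: [-179.9, 0.0, -96.0]
contact_force: [-2.1, 0.1, 10.3]
gripper_width: 0.0569
gripper_force: 0.0
```

send_rows --steps '[{"dp": [0,0,-20],"roll": 0,"jaw": 65},{"dp": [0,0,-70],"roll": 0,"jaw": 65},{"dp": [0,0,-130],"roll": 0,"jaw": 65},{"dp": [0,0,-180],"roll": 0,"jaw": 65},{"dp": [0,0,-180],"roll": 0,"jaw": 65}]'

```text
time_s: 19.35
tcp_pos: [0.5122, 0.0277, 0.2044]
eef_rot: [-179.6, 0.2, -96.0]
contact_force: [-0.0, 0.5, -0.8]
gripper_width: 0.0568
gripper_force: 0.0
```

```bash
python3 - <<'E'
from h import *
T=cap("top");S=cap("scene")
cv2.imwrite("pics/s9.png",np.hstack([cv2.resize(S[0][190:290,255:355],(400,400),interpolation=2),cv2.resize(T[0][215:315,255:355],(400,400),interpolation=2)]))
to(.424,-.316,.20,98)
E
```

```text
dp [350.2  49.   37.1] roll -0.245 t 19.45 yaw -96.03 j6 -31.118397491020133
```

View pics/s9.png

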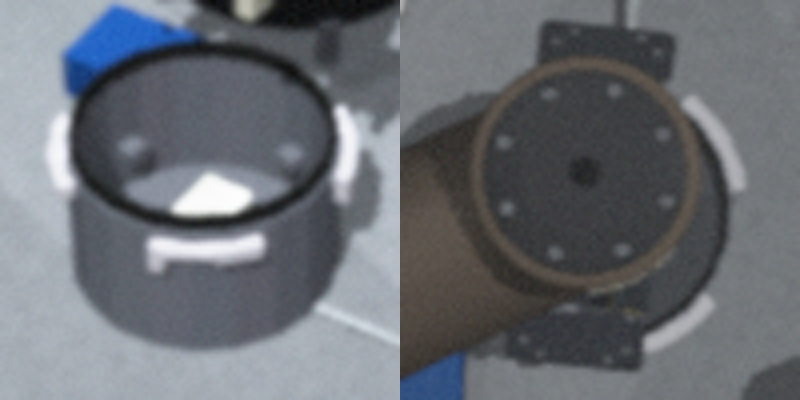

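send_rows --steps '[{"dp": [40,6,0],"roll": 0,"jaw": 65},{"dp": [90,13,0],"roll": 0,"jaw": 65},{"dp": [140,20,0],"roll": 0,"jaw": 50},{"dp": [190,27,0],"roll": 0,"jaw": 50},{"dp": [240,34,0],"roll": 0,"jaw": 50}]'

```text
time_s: 20.08
tcp_pos: [0.4492, -0.2094, 0.1984]
eef_rot: [179.8, 0.0, -96.0]
contact_force: [1.7, -0.3, -0.2]
gripper_width: 0.0439
gripper_force: 0.0
```

send_rows --steps '[{"dp": [40,6,0],"roll": -0.1,"jaw": 50},{"dp": [80,11,0],"roll": -0.2,"jaw": 50},{"dp": [110,15,30],"roll": -0.245,"jaw": 50},{"dp": [110,15,30],"roll": -0.245,"jaw": 50},{"dp": [110,15,30],"roll": -0.245,"jaw": 50}]'

```text
time_s: 20.7
tcp_pos: [0.4238, -0.3158, 0.1691]
eef_rot: [179.9, 0.0, -82.0]
contact_force: [0.4, 1.2, 0.4]
gripper_width: 0.0437
gripper_force: 0.0
```

```bash
python3 - <<'E'
from h import *
T=cap("top")
print(r.get_state()["gripper_width"])
for n,b,z in(("cartin",(280,242,330,295),.042),("tubA",(225,190,270,238),.036),("tubB",(355,195,400,243),.036)):
    try: c,w=blobs(T,b,z,160);wm=(w*1000).astype(np.float32);print(n,cv2.minAreaRect(wm))
    except Exception as e: print(n,e)
g=T[0][255:340,385:465];cv2.imwrite("pics/x.png",g)
to(.424,-.316,.024,98)
S=cap("scene");c,w=blobs(S,(165,295,248,360),.005,190);print("divS",cv2.minAreaRect((w*1000).astype(np.float32)),len(c))
E
```

```text
0.04367154213610263
cartin ((509.8978271484375, 27.83806037902832), (59.90985870361328, 35.99711227416992), 82.77234649658203)
tubA ((663.972412109375, 189.4307861328125), (48.400482177734375, 47.873104095458984), 0.3575473129749298)
tubB ((649.6082763671875, -183.47975158691406), (47.97840118408203, 48.507728576660156), 44.7360725402832)
dp [  0.3   0.4 182.8] roll 0.0 t 20.75 yaw -81.98 j6 23.387516218996645
divS ((421.11505126953125, -316.50921630859375), (168.71189880371094, 165.946044921875), 86.44942474365234) 188
```

send_rows --steps '[{"dp": [0,0,50],"roll": 0,"jaw": 50},{"dp": [0,0,100],"roll": 0,"jaw": 50},{"dp": [0,0,150],"roll": 0,"jaw": 50},{"dp": [0,0,176],"roll": 0,"jaw": 50},{"dp": [0,0,182],"roll": 0,"jaw": 50}]' --newtons 30

```text
time_s: 21.42
tcp_pos: [0.4239, -0.315, -0.013]
eef_rot: [179.9, 0.1, -81.9]
contact_force: [0.3, -0.4, 0.3]
gripper_width: 0.0436
gripper_force: 0.0
```

send_rows --steps '[{"dp": [0,0,0],"roll": 0,"jaw": 40},{"dp": [0,0,0],"roll": 0,"jaw": 5},{"dp": [0,0,0],"roll": 0,"jaw": 5},{"dp": [0,0,0],"roll": 0,"jaw": 5},{"dp": [0,0,0],"roll": 0,"jaw": 5}]'

```text
time_s: 22.05
tcp_pos: [0.4246, -0.3161, -0.0112]
eef_rot: [-179.9, -0.0, -82.0]
contact_force: [-0.5, 2.0, 6.9]
gripper_width: 0.0121
gripper_force: 30.0
```

send_rows --steps '[{"dp": [0,0,0],"roll": 0,"jaw": 5},{"dp": [0,0,0],"roll": 0,"jaw": 5}]'

```text
time_s: 22.3
tcp_pos: [0.4246, -0.3162, -0.0112]
eef_rot: [-179.9, -0.0, -82.0]
contact_force: [-0.2, 1.3, 7.2]
gripper_width: 0.0118
gripper_force: 30.0
```

send_rows --steps '[{"dp": [0,0,0],"roll": 0,"jaw": 22},{"dp": [0,0,-5],"roll": 0,"jaw": 22},{"dp": [0,0,-5],"roll": 0,"jaw": 5},{"dp": [0,0,-5],"roll": 0,"jaw": 5},{"dp": [0,0,-5],"roll": 0,"jaw": 5}]'

```text
time_s: 22.92
tcp_pos: [0.4244, -0.3161, -0.0067]
eef_rot: [-180.0, -0.0, -82.0]
contact_force: [-0.3, 1.0, 6.6]
gripper_width: 0.0115
gripper_force: 30.0
```

send_rows --steps '[{"dp": [0,0,0],"roll": 0,"jaw": 5},{"dp": [0,0,-30],"roll": 0,"jaw": 5},{"dp": [0,0,-80],"roll": 0,"jaw": 5},{"dp": [0,0,-130],"roll": 0,"jaw": 5},{"dp": [0,0,-175],"roll": 0,"jaw": 5}]' --newtons 40

```text
time_s: 23.55
tcp_pos: [0.4239, -0.3158, 0.1695]
eef_rot: [-180.0, 0.0, -82.0]
contact_force: [1.1, -0.9, -1.4]
gripper_width: 0.0117
gripper_force: 40.0
```

```bash
python3 - <<'E'
from h import *
s=r.get_state();print(s["tcp_pos"],s["gripper_width"],s["gripper_force"])
to(.510,.0264,.20,98)
E
```

```text
[ 0.42392975 -0.31576264  0.16948138] 0.011717909315680144 39.99481916427612
dp [-326.8 -133.     6.5] roll 0.0 t 23.55 yaw -81.98 j6 23.44520616600766
```

send_rows --steps '[{"dp": [-30,-12,0],"roll": 0,"jaw": 5},{"dp": [-75,-31,0],"roll": 0,"jaw": 5},{"dp": [-120,-49,0],"roll": 0,"jaw": 5},{"dp": [-165,-67,0],"roll": 0,"jaw": 5},{"dp": [-210,-85,0],"roll": 0,"jaw": 5}]'

```text
time_s: 24.18
tcp_pos: [0.4788, -0.0946, 0.1677]
eef_rot: [180.0, 0.0, -82.0]
contact_force: [0.8, -0.5, -1.2]
gripper_width: 0.0117
gripper_force: 40.0
```

send_rows --steps '[{"dp": [-45,-19,0],"roll": 0,"jaw": 5},{"dp": [-85,-35,0],"roll": 0,"jaw": 5},{"dp": [-110,-45,0],"roll": 0,"jaw": 5},{"dp": [-117,-48,0],"roll": 0,"jaw": 5},{"dp": [-117,-48,0],"roll": 0,"jaw": 5}]'

```text
time_s: 24.8
tcp_pos: [0.5099, 0.0264, 0.1676]
eef_rot: [179.9, -0.0, -81.9]
contact_force: [-0.2, -0.4, -1.8]
gripper_width: 0.0117
gripper_force: 40.0
```

```bash
python3 - <<'E'
from h import *
s=r.get_state();print(s["tcp_pos"],s["gripper_width"],s["gripper_force"])
to(.510,.0264,.20,98)
S=cap("scene");T=cap("top");p=s["tcp_pos"]
for bz in(.026,.030,.037): print(bz,proj(S,p+[0,0,bz-.014]))
print(proj(S,[.51,.0264,.18]))
cv2.imwrite("pics/s10.png",np.hstack([cv2.resize(S[0][130:290,220:380],(400,400),interpolation=2),cv2.resize(T[0][190:350,225:385],(400,400),interpolation=2)]))
E
```

```text
[0.50993562 0.02637354 0.16760541] 0.011735194188570266 39.99500513076782
dp [-0.  -0.1  4.6] roll 0.001 t 24.8 yaw -81.94 j6 -16.953431987342412
0.026 [[305.54252242 202.71546519]]
0.03 [[305.51668687 201.49068638]]
0.037 [[305.47124464 199.33641911]]
[[305.5673422  202.59648313]]
```

View pics/s10.png

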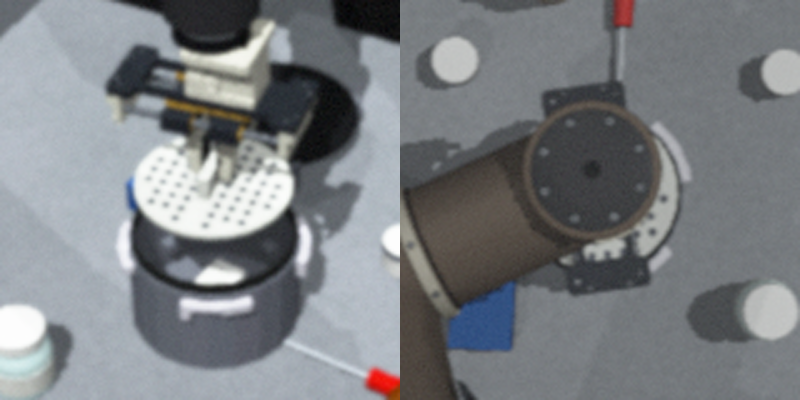

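send_rows --steps '[{"dp": [0,0,30],"roll": 0,"jaw": 5},{"dp": [0,0,50],"roll": 0,"jaw": 5},{"dp": [0,0,70],"roll": 0,"jaw": 5},{"dp": [0,0,90],"roll": 0,"jaw": 5},{"dp": [0,0,104],"roll": 0,"jaw": 5}]'

```text
time_s: 25.52
tcp_pos: [0.5098, 0.0253, 0.0633]
eef_rot: [180.0, -0.0, -82.1]
contact_force: [0.4, 0.9, -1.4]
gripper_width: 0.0115
gripper_force: 40.0
```

send_rows --steps '[{"dp": [0,0,3],"roll": 0,"jaw": 5},{"dp": [0,0,6],"roll": 0,"jaw": 5},{"dp": [0,0,9],"roll": 0,"jaw": 5},{"dp": [0,0,12],"roll": 0,"jaw": 5}]'

```text
time_s: 26.02
tcp_pos: [0.5106, 0.0265, 0.0523]
eef_rot: [-180.0, 0.0, -82.0]
contact_force: [-0.8, 1.4, -0.5]
gripper_width: 0.0118
gripper_force: 40.0
```

send_rows --steps '[{"dp": [0,0,2],"roll": 0,"jaw": 5},{"dp": [0,0,4],"roll": 0,"jaw": 5},{"dp": [0,0,6],"roll": 0,"jaw": 5},{"dp": [0,0,6],"roll": 0,"jaw": 5}]'

```text
time_s: 26.52
tcp_pos: [0.5102, 0.0263, 0.0459]
eef_rot: [180.0, -0.0, -82.0]
contact_force: [-0.4, 0.9, -1.5]
gripper_width: 0.0119
gripper_force: 40.0
```

send_rows --steps '[{"dp": [0,0,1],"roll": 0,"jaw": 5},{"dp": [0,0,2],"roll": 0,"jaw": 5},{"dp": [0,0,3],"roll": 0,"jaw": 5},{"dp": [0,0,3],"roll": 0,"jaw": 5}]'

```text
time_s: 27.02
tcp_pos: [0.5102, 0.0263, 0.043]
eef_rot: [180.0, -0.0, -82.0]
contact_force: [-0.1, 0.2, -1.6]
gripper_width: 0.0114
gripper_force: 40.0
```

send_rows --steps '[{"dp": [0,0,1],"roll": 0,"jaw": 5},{"dp": [0,0,2],"roll": 0,"jaw": 5},{"dp": [0,0,3],"roll": 0,"jaw": 5},{"dp": [0,0,3],"roll": 0,"jaw": 5}]'

```text
time_s: 27.52
tcp_pos: [0.5103, 0.0264, 0.0413]
eef_rot: [-180.0, -0.0, -81.9]
contact_force: [-5.8, 0.0, 13.6]
gripper_width: 0.0116
gripper_force: 40.0
```

send_rows --steps '[{"dp": [0,0,1],"roll": 0,"jaw": 5},{"dp": [0,0,2],"roll": 0,"jaw": 5},{"dp": [0,0,2],"roll": 0,"jaw": 5}]'

```text
time_s: 27.9
tcp_pos: [0.5104, 0.0263, 0.0412]
eef_rot: [-179.9, -0.0, -81.9]
contact_force: [-15.3, 2.2, 36.4]
gripper_width: 0.0116
gripper_force: 40.0
```

send_rows --steps '[{"dp": [0,0,-4],"roll": 0,"jaw": 5},{"dp": [0,0,-4],"roll": 0,"jaw": 35},{"dp": [0,0,-4],"roll": 0,"jaw": 35},{"dp": [0,0,-4],"roll": 0,"jaw": 35},{"dp": [0,0,-4],"roll": 0,"jaw": 35}]'

```text
time_s: 28.52
tcp_pos: [0.5102, 0.0263, 0.0418]
eef_rot: [180.0, -0.0, -82.0]
contact_force: [0.1, 0.5, -1.0]
gripper_width: 0.0302
gripper_force: 0.0
```

send_rows --steps '[{"dp": [0,0,-20],"roll": 0,"jaw": 35},{"dp": [0,0,-60],"roll": 0,"jaw": 35},{"dp": [0,0,-110],"roll": 0,"jaw": 35},{"dp": [0,0,-150],"roll": 0,"jaw": 80},{"dp": [0,0,-150],"roll": 0,"jaw": 80}]'

```text
time_s: 29.15
tcp_pos: [0.5123, 0.0269, 0.1955]
eef_rot: [-179.6, 0.1, -82.0]
contact_force: [0.6, 0.4, -0.1]
gripper_width: 0.0455
gripper_force: 0.0
```

```bash
python3 - <<'E'
from h import *
s=r.get_state();print(s["tcp_pos"],s["gripper_width"])
T=cap("top")
for n,b,z in(("tubA",(225,190,270,238),.036),("tubB",(355,195,400,243),.036)):
    c,w=blobs(T,b,z,160);wm=(w*1000).astype(np.float32);print(n,cv2.minAreaRect(wm))
to(.65,-.1835,.2,8)
to(.664,.1895,.2,8)
E
```

```text
[0.5122782  0.02694674 0.19545581] 0.0455018921321425
tubA ((663.9722900390625, 189.42376708984375), (48.27640151977539, 47.81109619140625), 44.98566436767578)
tubB ((650.3118896484375, -184.1938934326172), (48.01224136352539, 46.46947479248047), 44.577392578125)
dp [ 227.5 -108.4   30.3] roll -1.57 t 29.2 yaw -81.98 j6 -16.98223210622363
dp [-139.9 -174.3   30.3] roll -1.57 t 29.2 yaw -81.98 j6 -16.98223210622363
```

send_rows --steps '[{"dp": [40,-19,0],"roll": -0.18,"jaw": 80},{"dp": [85,-40,0],"roll": -0.36,"jaw": 80},{"dp": [135,-64,0],"roll": -0.54,"jaw": 80},{"dp": [185,-88,0],"roll": -0.72,"jaw": 80},{"dp": [227,-108,0],"roll": -0.9,"jaw": 80}]' --newtons 20

```text
time_s: 29.82
tcp_pos: [0.649, -0.1851, 0.1897]
eef_rot: [179.9, 0.2, -30.1]
contact_force: [0.1, 0.9, 0.0]
gripper_width: 0.0702
gripper_force: 0.0
```

send_rows --steps '[{"dp": [0,0,10],"roll": -0.18,"jaw": 80},{"dp": [0,0,20],"roll": -0.36,"jaw": 80},{"dp": [0,0,30],"roll": -0.54,"jaw": 80},{"dp": [0,0,30],"roll": -0.67,"jaw": 80},{"dp": [0,0,30],"roll": -0.67,"jaw": 80}]'

```text
time_s: 30.45
tcp_pos: [0.6481, -0.1833, 0.1601]
eef_rot: [-180.0, 0.2, 7.9]
contact_force: [-0.5, 0.6, 0.1]
gripper_width: 0.0699
gripper_force: 0.0
```

```bash
python3 - <<'E'
from h import *
s=r.get_state();print(s["tcp_pos"],s["gripper_width"])
T=cap("top")
for n,b,z in(("tubA",(225,190,270,238),.036),("tubB",(355,195,400,243),.036)):
    c,w=blobs(T,b,z,160);wm=(w*1000).astype(np.float32);print(n,cv2.minAreaRect(wm))
# divider inside the drum at top z .053
c,w=blobs(T,(268,230,342,305),.053,150);print("div",cv2.minEnclosingCircle((w*1000).astype(np.float32)))
m=(cv2.cvtColor(T[0],cv2.COLOR_BGR2GRAY)[215:320,255:355]);cv2.imwrite("pics/d.png",cv2.resize(m,(600,600),interpolation=2))
to(.6505,-.184,.028,8)
E
```

```text
[ 0.64811046 -0.18325959  0.16010654] 0.06986829780535378
tubA ((664.0018310546875, 189.43431091308594), (48.30607223510742, 47.87981414794922), 0.3578633964061737)
tubB ((632.2222900390625, -191.8419189453125), (12.794672966003418, 27.94753646850586), 11.293523788452148)
div ((513.8380737304688, 94.9363784790039), 37.41692352294922)
dp [  2.    1.  169.6] roll -0.003 t 30.5 yaw 7.81 j6 97.0624159299465
```

View pics/d.png

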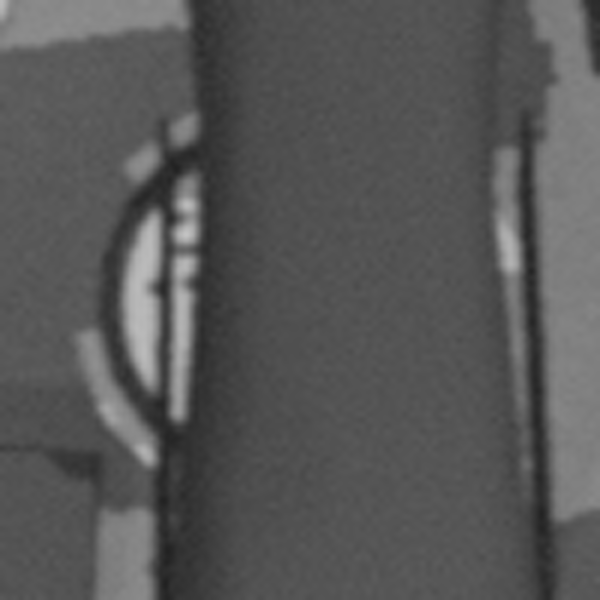

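send_rows --steps '[{"dp": [2,1,50],"roll": 0,"jaw": 80},{"dp": [2,1,100],"roll": 0,"jaw": 80},{"dp": [2,1,145],"roll": 0,"jaw": 80},{"dp": [2,1,160],"roll": 0,"jaw": 80},{"dp": [2,1,166],"roll": 0,"jaw": 80}]'

```text
time_s: 31.12
tcp_pos: [0.6512, -0.1841, -0.0042]
eef_rot: [180.0, 0.0, 7.9]
contact_force: [0.0, 0.7, 0.7]
gripper_width: 0.07
gripper_force: 0.0
```

send_rows --steps '[{"dp": [0,0,0],"roll": 0,"jaw": 55},{"dp": [0,0,0],"roll": 0,"jaw": 50},{"dp": [0,0,0],"roll": 0,"jaw": 50},{"dp": [0,0,0],"roll": 0,"jaw": 50},{"dp": [0,0,0],"roll": 0,"jaw": 50}]' --newtons 20

```text
time_s: 31.75
tcp_pos: [0.6522, -0.1841, -0.0022]
eef_rot: [180.0, -0.1, 8.0]
contact_force: [-1.1, 0.8, 6.8]
gripper_width: 0.0511
gripper_force: 20.0
```

send_rows --steps '[{"dp": [0,0,-3],"roll": 0,"jaw": 50},{"dp": [0,0,-10],"roll": 0,"jaw": 50},{"dp": [0,0,-30],"roll": 0,"jaw": 50},{"dp": [0,0,-80],"roll": 0,"jaw": 50},{"dp": [0,0,-130],"roll": 0,"jaw": 50}]'

```text
time_s: 32.38
tcp_pos: [0.6506, -0.1841, 0.1273]
eef_rot: [-180.0, 0.1, 8.0]
contact_force: [1.0, 0.8, -1.0]
gripper_width: 0.0517
gripper_force: 20.0
```

send_rows --steps '[{"dp": [0,0,-40],"roll": 0,"jaw": 50},{"dp": [0,0,-45],"roll": 0,"jaw": 50},{"dp": [0,0,-45],"roll": 0,"jaw": 50}]'

```text
time_s: 32.75
tcp_pos: [0.6508, -0.1839, 0.1712]
eef_rot: [-180.0, -0.0, 8.0]
contact_force: [-0.6, -0.5, -1.5]
gripper_width: 0.051
gripper_force: 20.0
```

```bash
python3 - <<'E'
from h import *
s=r.get_state();print(s["tcp_pos"],s["gripper_width"],s["gripper_force"],s["eef_rot"])
S=cap("scene");p=s["tcp_pos"]
print([proj(S,p+[0,0,b]).round(1) for b in(.0,.015,.03,.045)])
g=cv2.cvtColor(S[0],cv2.COLOR_BGR2GRAY);q=proj(S,p+[0,0,.03])[0].astype(int)
c,w=blobs(S,(q[0]-25,q[1]-25,q[0]+25,q[1]+30),.2,215);print(cv2.boundingRect(c),cv2.contourArea(c))
cv2.imwrite("pics/e.png",cv2.resize(S[0][q[1]-60:q[1]+60,q[0]-60:q[0]+60],(600,600),interpolation=2))
k=.0376;a=np.radians(8)
to(.51+.038*np.cos(a),.0264+.038*np.sin(a),.2,8);to(.51-.038*np.cos(a),.0264-.038*np.sin(a),.2,8)
E
```

```text
[ 0.65078409 -0.18387909  0.17124675] 0.05099857252837461 19.999796748161316 [-1.79980385e+02 -2.37961571e-02  7.96738250e+00]
[array([[315.7, 277.7]]), array([[315.7, 273.1]]), array([[315.6, 268.3]]), array([[315.6, 263.5]])]Traceback (most recent call last):
  File "<stdin>", line 6, in <module>
  File "h.py", line 20, in blobs
    c=max(cs,key=cv2.contourArea)[:,0]+[x0,y0];return c,ray(cam,c,z)
      ~~~^^^^^^^^^^^^^^^^^^^^^^^^
ValueError: max() iterable argument is empty
```

```bash
python3 - <<'E'
from h import *
to(.5476,.0317,.205,8)
E
```

```text
dp [ -71.9 -227.7    2.2] roll -0.001 t 32.8 yaw 7.96 j6 97.2905689219154
```

send_rows --steps '[{"dp": [-12,-38,0],"roll": 0,"jaw": 50},{"dp": [-27,-85,0],"roll": 0,"jaw": 50},{"dp": [-43,-135,0],"roll": 0,"jaw": 50},{"dp": [-58,-185,0],"roll": 0,"jaw": 50},{"dp": [-72,-228,0],"roll": 0,"jaw": 50}]'

```text
time_s: 33.42
tcp_pos: [0.5464, 0.033, 0.1695]
eef_rot: [180.0, 0.2, 8.0]
contact_force: [-0.2, 0.9, -0.3]
gripper_width: 0.0512
gripper_force: 20.0
```

send_rows --steps '[{"dp": [0,0,0],"roll": 0,"jaw": 50},{"dp": [0,0,30],"roll": 0,"jaw": 50},{"dp": [0,0,60],"roll": 0,"jaw": 50},{"dp": [0,0,90],"roll": 0,"jaw": 50},{"dp": [0,0,108],"roll": 0,"jaw": 50}]'

```text
time_s: 34.05
tcp_pos: [0.5467, 0.0305, 0.0603]
eef_rot: [179.9, 0.2, 7.9]
contact_force: [0.6, 0.9, -0.4]
gripper_width: 0.0516
gripper_force: 20.0
```

send_rows --steps '[{"dp": [0,0,0],"roll": 0,"jaw": 50},{"dp": [0,0,2],"roll": 0,"jaw": 50},{"dp": [0,0,4],"roll": 0,"jaw": 50},{"dp": [0,0,6],"roll": 0,"jaw": 50},{"dp": [0,0,6],"roll": 0,"jaw": 50}]'

```text
time_s: 34.67
tcp_pos: [0.5482, 0.0318, 0.0573]
eef_rot: [-180.0, -0.0, 8.0]
contact_force: [-0.6, -0.5, -0.2]
gripper_width: 0.0514
gripper_force: 20.0
```

send_rows --steps '[{"dp": [0,0,1],"roll": 0,"jaw": 50},{"dp": [0,0,2],"roll": 0,"jaw": 50},{"dp": [0,0,3],"roll": 0,"jaw": 50},{"dp": [0,0,4],"roll": 0,"jaw": 50},{"dp": [0,0,4],"roll": 0,"jaw": 50}]'

```text
time_s: 35.3
tcp_pos: [0.548, 0.0317, 0.0529]
eef_rot: [180.0, 0.0, 8.0]
contact_force: [-0.5, 0.2, -0.6]
gripper_width: 0.0514
gripper_force: 20.0
```

send_rows --steps '[{"dp": [0,0,1],"roll": 0,"jaw": 50},{"dp": [0,0,2],"roll": 0,"jaw": 50},{"dp": [0,0,3],"roll": 0,"jaw": 50},{"dp": [0,0,3],"roll": 0,"jaw": 50}]'

```text
time_s: 35.8
tcp_pos: [0.5481, 0.0318, 0.0507]
eef_rot: [180.0, -0.0, 8.0]
contact_force: [-2.1, 0.9, 6.4]
gripper_width: 0.0516
gripper_force: 20.0
```

send_rows --steps '[{"dp": [0,0,-1],"roll": 0,"jaw": 50},{"dp": [0,0,-1],"roll": 0,"jaw": 68},{"dp": [0,0,-1],"roll": 0,"jaw": 68},{"dp": [0,0,-1],"roll": 0,"jaw": 68},{"dp": [0,0,-1],"roll": 0,"jaw": 68}]'

```text
time_s: 36.42
tcp_pos: [0.5481, 0.0317, 0.051]
eef_rot: [180.0, 0.0, 8.0]
contact_force: [0.3, 0.3, -0.4]
gripper_width: 0.0593
gripper_force: 0.0
```

send_rows --steps '[{"dp": [0,0,-20],"roll": 0,"jaw": 68},{"dp": [0,0,-50],"roll": 0,"jaw": 68},{"dp": [0,0,-90],"roll": 0,"jaw": 80},{"dp": [0,0,-130],"roll": 0,"jaw": 80},{"dp": [0,0,-130],"roll": 0,"jaw": 80}]'

```text
time_s: 37.05
tcp_pos: [0.5502, 0.0323, 0.1846]
eef_rot: [-179.9, -0.4, 8.0]
contact_force: [0.0, -0.5, -0.5]
gripper_width: 0.0699
gripper_force: 0.0
```

```bash
python3 - <<'E'
from h import *
T=cap("top")
c,w=blobs(T,(225,190,270,238),.036,160);wm=(w*1000).astype(np.float32);print(cv2.minAreaRect(wm))
c=cv2.minAreaRect(wm)[0];to(c[0]/1e3,c[1]/1e3,.2,8)
E
```

```text
((663.9722900390625, 189.42376708984375), (48.27640151977539, 47.81109619140625), 44.98566436767578)
dp [ 135.9 -139.8   19.5] roll -0.0 t 37.1 yaw 7.97 j6 74.21061648063616
```

send_rows --steps '[{"dp": [27,-28,0],"roll": 0,"jaw": 80},{"dp": [61,-63,0],"roll": 0,"jaw": 80},{"dp": [95,-98,0],"roll": 0,"jaw": 80},{"dp": [137,-140,10],"roll": 0,"jaw": 80},{"dp": [137,-140,20],"roll": 0,"jaw": 80}]'

```text
time_s: 37.72
tcp_pos: [0.665, 0.192, 0.1571]
eef_rot: [179.9, 0.2, 8.1]
contact_force: [-1.2, 0.0, -0.6]
gripper_width: 0.0703
gripper_force: 0.0
```

```bash
python3 - <<'E'
from h import *
to(.664,.1895,.035,8)
E
```

```text
dp [ -1.4   2.4 159.1] roll 0.002 t 37.73 yaw 8.09 j6 65.91854277625724
```

send_rows --steps '[{"dp": [0,0,50],"roll": 0,"jaw": 80},{"dp": [0,0,100],"roll": 0,"jaw": 80},{"dp": [0,0,140],"roll": 0,"jaw": 80},{"dp": [0,0,160],"roll": 0,"jaw": 80},{"dp": [0,0,160],"roll": 0,"jaw": 80}]'

```text
time_s: 38.35
tcp_pos: [0.6632, 0.1885, -0.0006]
eef_rot: [179.9, 0.2, 8.0]
contact_force: [0.8, 0.1, 0.0]
gripper_width: 0.0701
gripper_force: 0.0
```

send_rows --steps '[{"dp": [0,0,0],"roll": 0,"jaw": 55},{"dp": [0,0,0],"roll": 0,"jaw": 50},{"dp": [0,0,0],"roll": 0,"jaw": 50},{"dp": [0,0,0],"roll": 0,"jaw": 50},{"dp": [0,0,0],"roll": 0,"jaw": 50}]'

```text
time_s: 38.98
tcp_pos: [0.6653, 0.1899, 0.0029]
eef_rot: [-180.0, -0.1, 8.0]
contact_force: [0.3, -0.8, 6.7]
gripper_width: 0.0513
gripper_force: 20.0
```

send_rows --steps '[{"dp": [0,0,-3],"roll": 0,"jaw": 50},{"dp": [0,0,-15],"roll": 0,"jaw": 50},{"dp": [0,0,-60],"roll": 0,"jaw": 50},{"dp": [0,0,-120],"roll": 0,"jaw": 50},{"dp": [0,0,-174],"roll": 0,"jaw": 50}]'

```text
time_s: 39.6
tcp_pos: [0.6643, 0.1893, 0.178]
eef_rot: [-180.0, -0.1, 8.0]
contact_force: [1.6, 0.5, -1.1]
gripper_width: 0.0513
gripper_force: 20.0
```

```bash
python3 - <<'E'
from h import *
to(.4724,.0211,.21,8)
E
```

```text
dp [-213.4  140.     5. ] roll -0.0 t 39.6 yaw 7.98 j6 65.94181341167467
```

send_rows --steps '[{"dp": [-30,20,0],"roll": 0,"jaw": 50},{"dp": [-75,49,0],"roll": 0,"jaw": 50},{"dp": [-123,81,0],"roll": 0,"jaw": 50},{"dp": [-170,111,0],"roll": 0,"jaw": 50},{"dp": [-213,140,0],"roll": 0,"jaw": 50}]'

```text
time_s: 40.22
tcp_pos: [0.4712, 0.02, 0.1757]
eef_rot: [-180.0, -0.0, 8.0]
contact_force: [-0.1, -0.3, -0.4]
gripper_width: 0.0511
gripper_force: 20.0
```

send_rows --steps '[{"dp": [0,0,0],"roll": 0,"jaw": 50},{"dp": [0,0,30],"roll": 0,"jaw": 50},{"dp": [0,0,60],"roll": 0,"jaw": 50},{"dp": [0,0,90],"roll": 0,"jaw": 50},{"dp": [0,0,112],"roll": 0,"jaw": 50}]'

```text
time_s: 40.85
tcp_pos: [0.473, 0.0214, 0.0624]
eef_rot: [180.0, 0.0, 8.0]
contact_force: [0.6, -0.8, -0.5]
gripper_width: 0.0515
gripper_force: 20.0
```

send_rows --steps '[{"dp": [0,0,0],"roll": 0,"jaw": 50},{"dp": [0,0,1],"roll": 0,"jaw": 50},{"dp": [0,0,2],"roll": 0,"jaw": 50},{"dp": [0,0,3],"roll": 0,"jaw": 50},{"dp": [0,0,3],"roll": 0,"jaw": 50}]'

```text
time_s: 41.48
tcp_pos: [0.473, 0.0213, 0.0604]
eef_rot: [-180.0, -0.0, 8.0]
contact_force: [-0.2, 0.5, -1.6]
gripper_width: 0.0513
gripper_force: 20.0
```

send_rows --steps '[{"dp": [0,0,1],"roll": 0,"jaw": 50},{"dp": [0,0,2],"roll": 0,"jaw": 50},{"dp": [0,0,3],"roll": 0,"jaw": 50},{"dp": [0,0,3],"roll": 0,"jaw": 50}]'

```text
time_s: 41.98
tcp_pos: [0.4728, 0.0212, 0.0569]
eef_rot: [180.0, 0.0, 8.0]
contact_force: [0.1, 0.6, -0.4]
gripper_width: 0.0512
gripper_force: 20.0
```

send_rows --steps '[{"dp": [0,0,1],"roll": 0,"jaw": 50},{"dp": [0,0,2],"roll": 0,"jaw": 50},{"dp": [0,0,2],"roll": 0,"jaw": 50}]'

```text
time_s: 42.35
tcp_pos: [0.4729, 0.0212, 0.0557]
eef_rot: [180.0, -0.0, 8.0]
contact_force: [-4.1, 1.0, 9.0]
gripper_width: 0.0513
gripper_force: 20.0
```

Seated as predicted. Release and rise, then look.

send_rows --steps '[{"dp": [0,0,-1],"roll": 0,"jaw": 50},{"dp": [0,0,-1],"roll": 0,"jaw": 68},{"dp": [0,0,-1],"roll": 0,"jaw": 68},{"dp": [0,0,-1],"roll": 0,"jaw": 68},{"dp": [0,0,-1],"roll": 0,"jaw": 68}]'

```text
time_s: 42.98
tcp_pos: [0.4728, 0.0212, 0.056]
eef_rot: [180.0, 0.0, 8.0]
contact_force: [-0.5, -0.5, 0.4]
gripper_width: 0.0593
gripper_force: 0.0
```

send_rows --steps '[{"dp": [0,0,-20],"roll": 0,"jaw": 68},{"dp": [0,0,-50],"roll": 0,"jaw": 60},{"dp": [0,0,-90],"roll": 0,"jaw": 50},{"dp": [0,0,-130],"roll": 0,"jaw": 50},{"dp": [0,0,-130],"roll": 0,"jaw": 50}]'

```text
time_s: 43.6
tcp_pos: [0.4748, 0.0219, 0.1893]
eef_rot: [-179.9, -0.4, 8.0]
contact_force: [0.7, 0.6, -1.0]
gripper_width: 0.0438
gripper_force: 0.0
```

```bash
python3 - <<'E'
from h import *
T=cap("top");g=cv2.cvtColor(T[0],cv2.COLOR_BGR2GRAY)
m=np.zeros_like(g);m[275:325,170:220]=g[275:325,170:220]>80
c=max(cv2.findContours(m,0,1)[0],key=cv2.contourArea)[:,0];R=cv2.minAreaRect((ray(T,c,.068)*1000).astype(np.float32));print("bar",R)
to(R[0][0]/1e3,R[0][1]/1e3,.225,40)
E
```

```text
bar ((375.0699157714844, 286.5015563964844), (56.86953353881836, 35.08738327026367), 89.79521179199219)
dp [ -60.8 -276.    -0.7] roll -0.559 t 43.65 yaw 7.97 j6 71.49964102540956
```

send_rows --steps '[{"dp": [0,-40,0],"roll": -0.1,"jaw": 50},{"dp": [-1,-90,0],"roll": -0.2,"jaw": 50},{"dp": [-2,-140,0],"roll": -0.3,"jaw": 50},{"dp": [-3,-190,0],"roll": -0.43,"jaw": 50},{"dp": [-3,-240,0],"roll": -0.559,"jaw": 50}]'

```text
time_s: 44.28
tcp_pos: [0.4355, 0.2596, 0.1848]
eef_rot: [180.0, 0.1, 40.3]
contact_force: [0.7, -0.2, 0.6]
gripper_width: 0.044
gripper_force: 0.0
```

```bash
python3 - <<'E'
from h import *
T=cap("top");g=cv2.cvtColor(T[0],cv2.COLOR_BGR2GRAY)
m=np.zeros_like(g);m[275:325,170:220]=g[275:325,170:220]>80
c=max(cv2.findContours(m,0,1)[0],key=cv2.contourArea)[:,0];R=cv2.minAreaRect((ray(T,c,.068)*1000).astype(np.float32));print("bar",R)
cv2.imwrite("pics/f.png",cv2.resize(T[0][215:320,255:355],(800,600)))
# tubs in the drum seen at top z .089
n,l,st,ce=cv2.connectedComponentsWithStats((g[230:305,262:350]>170).astype(np.uint8))
for i in range(1,n):
    if st[i,4]>60: print(st[i],ray(T,ce[i]+[262,230],.089))
to(.4249,.3297,.205,40)
E
```

```text
bar ((424.04266357421875, 321.9078674316406), (55.92438888549805, 132.83079528808594), 89.74217224121094)
[ 31  15  20  18 260] [[0.54628121 0.03263137]]
[32 33 22 10 95] [[0.51128386 0.02507129]]
[ 35  43  19  18 257] [[0.4715268 0.0224432]]
[48 60 23 14 69] [[ 0.4287499 -0.020331 ]]
dp [ 34.5 -56.8  16.7] roll 0.012 t 44.33 yaw 40.7 j6 77.39816463523299
```

send_rows --steps '[{"dp": [20,-32,0],"roll": 0.012,"jaw": 50},{"dp": [34,-57,0],"roll": 0.012,"jaw": 50},{"dp": [34,-57,0],"roll": 0.012,"jaw": 50},{"dp": [34,-57,0],"roll": 0.012,"jaw": 50}]' --newtons 50

```text
time_s: 44.82
tcp_pos: [0.4255, 0.3232, 0.185]
eef_rot: [180.0, 0.1, 39.3]
contact_force: [-0.1, -0.9, 0.4]
gripper_width: 0.0437
gripper_force: 0.0
```

```bash
python3 - <<'E'
from h import *
to(.4249,.3297,.056,40)
E
```

```text
dp [  3.6  -5.4 166. ] roll -0.012 t 44.83 yaw 39.32 j6 71.08611879984355
```

send_rows --steps '[{"dp": [4,-5,40],"roll": -0.012,"jaw": 50},{"dp": [4,-5,80],"roll": -0.012,"jaw": 50},{"dp": [4,-5,120],"roll": -0.012,"jaw": 50},{"dp": [4,-5,145],"roll": -0.012,"jaw": 50},{"dp": [4,-5,150],"roll": -0.012,"jaw": 50}]'

```text
time_s: 45.45
tcp_pos: [0.4253, 0.3283, 0.0344]
eef_rot: [179.9, 0.2, 39.9]
contact_force: [-0.6, -0.2, 0.1]
gripper_width: 0.0439
gripper_force: 0.0
```

send_rows --steps '[{"dp": [0,0,4],"roll": 0,"jaw": 50},{"dp": [0,0,8],"roll": 0,"jaw": 50},{"dp": [0,0,12],"roll": 0,"jaw": 50},{"dp": [0,0,14],"roll": 0,"jaw": 50},{"dp": [0,0,14],"roll": 0,"jaw": 50}]'

```text
time_s: 46.08
tcp_pos: [0.4259, 0.3304, 0.0221]
eef_rot: [180.0, -0.0, 40.0]
contact_force: [-0.0, 0.2, 0.8]
gripper_width: 0.0438
gripper_force: 0.0
```

```bash
python3 - <<'E'
from h import *
to(.4249,.3297,.056,40);print(r.get_state()["contact_force"])
E
```

```text
dp [-1.2 -0.1  3.1] roll 0.0 t 46.08 yaw 40.01 j6 71.35867238827214
[-0.00838985  0.18486948  0.81321436]
```

send_rows --steps '[{"dp": [-1,0,1],"roll": 0,"jaw": 40},{"dp": [-1,0,1],"roll": 0,"jaw": 10},{"dp": [-1,0,1],"roll": 0,"jaw": 10},{"dp": [-1,0,1],"roll": 0,"jaw": 10},{"dp": [-1,0,1],"roll": 0,"jaw": 10}]' --newtons 55

```text
time_s: 46.7
tcp_pos: [0.4251, 0.3299, 0.0211]
eef_rot: [-180.0, -0.0, 40.0]
contact_force: [-0.5, 0.6, 0.9]
gripper_width: 0.0156
gripper_force: 55.0
```

send_rows --steps '[{"dp": [0,0,0],"roll": 0,"jaw": 10},{"dp": [0,0,-10],"roll": 0,"jaw": 10},{"dp": [0,0,-20],"roll": 0,"jaw": 10},{"dp": [0,0,-20],"roll": 0,"jaw": 10}]'

```text
time_s: 47.2
tcp_pos: [0.4256, 0.3304, 0.0423]
eef_rot: [-180.0, -0.1, 40.0]
contact_force: [-0.1, 0.5, -2.4]
gripper_width: 0.0158
gripper_force: 55.0
```

send_rows --steps '[{"dp": [0,0,-40],"roll": -0.1,"jaw": 10},{"dp": [0,0,-80],"roll": -0.2,"jaw": 10},{"dp": [0,0,-115],"roll": -0.3,"jaw": 10},{"dp": [0,0,-140],"roll": -0.4,"jaw": 10},{"dp": [0,0,-150],"roll": -0.483,"jaw": 10}]'

```text
time_s: 47.82
tcp_pos: [0.4255, 0.3302, 0.1929]
eef_rot: [180.0, -0.2, 67.8]
contact_force: [0.2, 0.1, -2.2]
gripper_width: 0.0156
gripper_force: 55.0
```

```bash
python3 - <<'E'
from h import *
s=r.get_state();print(s["tcp_pos"],s["gripper_width"]);to(.510,.0264,.190+.037,67.7)
E
```

```text
[0.42546127 0.33023914 0.19287551] 0.015622120980990575
dp [-249.5  192.9    2.9] roll 0.003 t 47.83 yaw 67.85 j6 99.16522019485
```

send_rows --steps '[{"dp": [-25,19,0],"roll": 0,"jaw": 10},{"dp": [-60,46,0],"roll": 0,"jaw": 10},{"dp": [-95,73,0],"roll": 0,"jaw": 10},{"dp": [-130,100,0],"roll": 0,"jaw": 10},{"dp": [-165,127,0],"roll": 0,"jaw": 10}]'

```text
time_s: 48.45
tcp_pos: [0.4799, 0.1275, 0.191]
eef_rot: [-180.0, -0.0, 67.7]
contact_force: [-0.5, 0.8, -1.5]
gripper_width: 0.0154
gripper_force: 55.0
```

send_rows --steps '[{"dp": [-35,27,0],"roll": 0,"jaw": 10},{"dp": [-65,51,0],"roll": 0,"jaw": 10},{"dp": [-80,63,0],"roll": 0,"jaw": 10},{"dp": [-84,66,0],"roll": 0,"jaw": 10},{"dp": [-84,66,0],"roll": 0,"jaw": 10}]'

```text
time_s: 49.08
tcp_pos: [0.5089, 0.0261, 0.1909]
eef_rot: [-180.0, -0.0, 67.6]
contact_force: [-0.0, 0.2, -1.5]
gripper_width: 0.0157
gripper_force: 55.0
```

```bash
python3 - <<'E'
from h import *
s=r.get_state();print(s["tcp_pos"],s["gripper_width"],s["gripper_force"]);to(.510,.0264,.130+.037,67.7)
# lid centre from the scene: dark disc; drum content unaffected
S=cap("scene");cv2.imwrite("pics/g.png",cv2.resize(S[0][120:300,210:410],(800,600),interpolation=2))
P=s["tcp_pos"]+[0,0,.0319];print(proj(S,P))
E
```

```text
[0.50889318 0.02611302 0.19092027] 0.015738526135088436 54.99182045459747
dp [ 0.7  0.9 60.9] roll -0.001 t 49.08 yaw 67.64 j6 132.61021789091004
[[304.83891951 189.17605025]]
```

View pics/g.png

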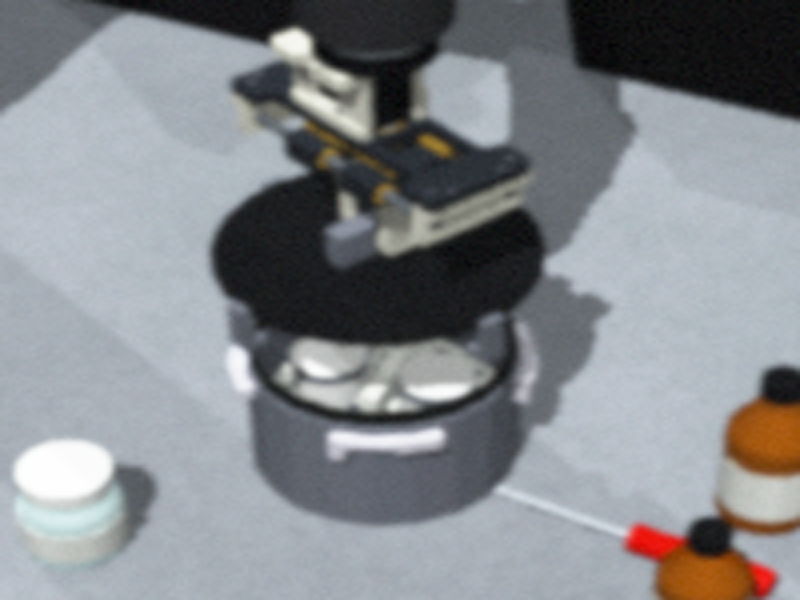

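send_rows --steps '[{"dp": [1,2.4,0],"roll": 0,"jaw": 10},{"dp": [1,2.4,20],"roll": 0,"jaw": 10},{"dp": [1,2.4,40],"roll": 0,"jaw": 10},{"dp": [1,2.4,60],"roll": 0,"jaw": 10},{"dp": [1,2.4,70],"roll": 0,"jaw": 10}]'

```text
time_s: 49.75
tcp_pos: [0.5113, 0.0265, 0.1201]
eef_rot: [-179.9, 0.0, 67.7]
contact_force: [-0.1, 0.6, -1.7]
gripper_width: 0.0155
gripper_force: 55.0
```

send_rows --steps '[{"dp": [0,0,3],"roll": 0,"jaw": 10},{"dp": [0,0,6],"roll": 0,"jaw": 10},{"dp": [0,0,9],"roll": 0,"jaw": 10},{"dp": [0,0,9],"roll": 0,"jaw": 10}]'

```text
time_s: 50.25
tcp_pos: [0.5117, 0.0261, 0.1122]
eef_rot: [180.0, -0.0, 67.7]
contact_force: [-0.6, -0.8, -2.1]
gripper_width: 0.0154
gripper_force: 55.0
```

send_rows --steps '[{"dp": [0,0,2],"roll": 0,"jaw": 10},{"dp": [0,0,4],"roll": 0,"jaw": 10},{"dp": [0,0,4],"roll": 0,"jaw": 10}]'

```text
time_s: 50.62
tcp_pos: [0.5119, 0.0262, 0.1085]
eef_rot: [180.0, -0.0, 67.7]
contact_force: [-2.1, 0.6, 4.3]
gripper_width: 0.0155
gripper_force: 55.0
```

send_rows --steps '[{"dp": [0,0,2],"roll": 0,"jaw": 10},{"dp": [0,0,4],"roll": 0,"jaw": 10},{"dp": [0,0,6],"roll": 0,"jaw": 10},{"dp": [0,0,6],"roll": 0,"jaw": 10}]'

```text
time_s: 51.12
tcp_pos: [0.512, 0.0262, 0.1025]
eef_rot: [180.0, -0.0, 67.7]
contact_force: [-2.6, 0.6, 7.4]
gripper_width: 0.0155
gripper_force: 55.0
```

send_rows --steps '[{"dp": [0,0,2],"roll": 0,"jaw": 10},{"dp": [0,0,4],"roll": 0,"jaw": 10},{"dp": [0,0,5],"roll": 0,"jaw": 10},{"dp": [0,0,5],"roll": 0,"jaw": 10},{"dp": [0,0,5],"roll": 0,"jaw": 10}]'

```text
time_s: 51.75
tcp_pos: [0.512, 0.0261, 0.0979]
eef_rot: [180.0, -0.0, 67.7]
contact_force: [-3.7, 0.4, 9.7]
gripper_width: 0.0157
gripper_force: 55.0
```

send_rows --steps '[{"dp": [0,0,0],"roll": 0.07,"jaw": 10},{"dp": [0,0,0],"roll": 0.14,"jaw": 10},{"dp": [0,0,0],"roll": 0.21,"jaw": 10},{"dp": [0,0,0],"roll": 0.28,"jaw": 10},{"dp": [0,0,0],"roll": 0.28,"jaw": 10}]'

```text
time_s: 52.38
tcp_pos: [0.5136, 0.0264, 0.0985]
eef_rot: [179.8, -0.1, 51.7]
contact_force: [-0.4, -0.3, 10.5]
gripper_width: 0.0154
gripper_force: 55.0
```

```bash
python3 - <<'E'
from h import *
s=r.get_state();print(s["tcp_pos"],s["eef_rot"],s["contact_force"],s["moment"],s["gripper_width"])
E
```

```text
[0.51363607 0.02643449 0.09854548] [ 1.79840673e+02 -1.48218788e-01  5.16521893e+01] [-0.36447751 -0.25646749 10.4565474 ] [-0.23947318  0.27357997  0.11107002] 0.015382755613940645
```

send_rows --steps '[{"dp": [0,0,0],"roll": 0.07,"jaw": 10},{"dp": [0,0,0],"roll": 0.14,"jaw": 10},{"dp": [0,0,0],"roll": 0.21,"jaw": 10},{"dp": [0,0,0],"roll": 0.28,"jaw": 10},{"dp": [0,0,0],"roll": 0.28,"jaw": 10}]'

```text
time_s: 53.0
tcp_pos: [0.5137, 0.0264, 0.0985]
eef_rot: [179.9, -0.2, 35.6]
contact_force: [-0.2, -0.9, 9.6]
gripper_width: 0.0158
gripper_force: 55.0
```

```bash
python3 - <<'E'
from h import *
s=r.get_state();print(s["tcp_pos"],s["eef_rot"],s["contact_force"],s["moment"],s["gripper_width"])
E
```

```text
[0.51366716 0.02644333 0.09852529] [179.88790999  -0.19103798  35.60768296] [-0.15028148 -0.91649183  9.5564591 ] [-0.15637793  0.25373526  0.06557085] 0.01583898116637159
```

send_rows --steps '[{"dp": [0,0,0],"roll": 0.06,"jaw": 10},{"dp": [0,0,0],"roll": 0.12,"jaw": 10},{"dp": [0,0,0],"roll": 0.18,"jaw": 10},{"dp": [0,0,0],"roll": 0.22,"jaw": 10},{"dp": [0,0,0],"roll": 0.22,"jaw": 10}]'

```text
time_s: 53.62
tcp_pos: [0.5137, 0.0265, 0.0985]
eef_rot: [179.9, -0.2, 23.0]
contact_force: [0.2, -1.4, 9.6]
gripper_width: 0.0156
gripper_force: 55.0
```

send_rows --steps '[{"dp": [0,0,-2],"roll": 0,"jaw": 10},{"dp": [0,0,-4],"roll": 0,"jaw": 10},{"dp": [0,0,-6],"roll": 0,"jaw": 10},{"dp": [0,0,-6],"roll": 0,"jaw": 10}]'

```text
time_s: 54.12
tcp_pos: [0.5137, 0.0265, 0.1044]
eef_rot: [179.9, -0.2, 23.1]
contact_force: [2.2, -0.7, 6.5]
gripper_width: 0.0156
gripper_force: 55.0
```

```bash
python3 - <<'E'
from h import *
s=r.get_state();print(s["tcp_pos"],s["eef_rot"],s["contact_force"],s["moment"],s["gripper_width"])
E
```

```text
[0.51368969 0.02647372 0.10435212] [179.93665179  -0.21337323  23.05139183] [ 2.20803367 -0.65360474  6.46256111] [-0.2105255  -0.27587674  0.19149501] 0.015585703504638764
```

send_rows --steps '[{"dp": [0,0,-1],"roll": 0,"jaw": 10},{"dp": [0,0,-2],"roll": 0,"jaw": 10},{"dp": [0,0,-3],"roll": 0,"jaw": 10},{"dp": [0,0,-3],"roll": 0,"jaw": 10}]'

```text
time_s: 54.62
tcp_pos: [0.5136, 0.0265, 0.1061]
eef_rot: [180.0, -0.2, 23.0]
contact_force: [6.6, -1.2, -2.6]
gripper_width: 0.0155
gripper_force: 55.0
```

send_rows --steps '[{"dp": [0,0,1],"roll": 0,"jaw": 10},{"dp": [0,0,1],"roll": 0,"jaw": 45},{"dp": [0,0,1],"roll": 0,"jaw": 45},{"dp": [0,0,1],"roll": 0,"jaw": 45},{"dp": [0,0,1],"roll": 0,"jaw": 45}]'

```text
time_s: 55.25
tcp_pos: [0.5114, 0.026, 0.1049]
eef_rot: [-180.0, 0.0, 23.0]
contact_force: [0.2, 0.1, -0.1]
gripper_width: 0.0391
gripper_force: 0.0
```

send_rows --steps '[{"dp": [0,0,-20],"roll": 0,"jaw": 45},{"dp": [0,0,-50],"roll": 0,"jaw": 45},{"dp": [0,0,-90],"roll": 0,"jaw": 45},{"dp": [0,0,-110],"roll": 0,"jaw": 45},{"dp": [0,0,-110],"roll": 0,"jaw": 45}]'

```text
time_s: 55.88
tcp_pos: [0.5125, 0.0264, 0.2167]
eef_rot: [180.0, -0.2, 23.0]
contact_force: [0.0, 0.4, -0.4]
gripper_width: 0.0393
gripper_force: 0.0
```

send_rows --steps '[{"dp": [0,0,0],"roll": 0,"jaw": 45},{"dp": [20,30,0],"roll": 0,"jaw": 45},{"dp": [60,80,0],"roll": 0,"jaw": 45},{"dp": [80,120,0],"roll": 0,"jaw": 45},{"dp": [100,160,0],"roll": 0,"jaw": 45}]'

```text
time_s: 56.5
tcp_pos: [0.6669, -0.0832, 0.213]
eef_rot: [-179.9, 0.2, 23.0]
contact_force: [0.8, 0.9, -0.4]
gripper_width: 0.0395
gripper_force: 0.0
```

```bash
python3 - <<'E'
from h import *
S=cap("scene");T=cap("top");g=cv2.cvtColor(T[0],cv2.COLOR_BGR2GRAY);print(r.get_state()["tcp_pos"])
for box in((270,225,345,310),):
    x0,y0,x1,y1=box;d=np.zeros_like(g);d[y0-10:y1+10,x0-10:x1+10]=g[y0-10:y1+10,x0-10:x1+10]<58
    c=max(cv2.findContours(d,0,1)[0],key=cv2.contourArea)[:,0];print("lid",cv2.minEnclosingCircle((ray(T,c,.123)*1000).astype(np.float32)))
    (cx,cy)=cv2.minEnclosingCircle(c)[0]
    m=np.zeros_like(g);a,b=int(cx),int(cy);m[b-20:b+20,a-20:a+20]=g[b-20:b+20,a-20:a+20]>80
    c=max(cv2.findContours(m,0,1)[0],key=cv2.contourArea)[:,0];print("bar",cv2.minAreaRect((ray(T,c,.153)*1000).astype(np.float32)))
E
```

```text
[ 0.66764513 -0.08487214  0.21154643]
lid ((509.7995910644531, 27.982152938842773), 104.91484069824219)
bar ((510.90350341796875, 26.719791412353516), (66.65670013427734, 15.963653564453125), 23.13507652282715)
```

```bash
python3 -c "
from plant import r
print(r.close_job())"
```

```text
the job is handed in; nothing more can be done
None
```

I packed the drum and handed the job in at about 57 s of robot time: one cartridge on the floor, the divider on its brackets, both tubs on the divider, and the lid locked at about 45° and released; the hand-in returned no verdict.

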